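# Load the valve test rig, fit its guard cage and switch it to warm-up

### The arm

A 7-joint arm with a two-finger parallel gripper is mounted at the origin on the work surface. World frame = base frame: x ahead of the robot, y to its left, z up, the work surface at z = 0. Lengths are in mm, angles in degrees, forces in N, time in s.
With the tool pointing down it reaches from about 425 to 950 mm from the base axis. Payload 4.7 kg.
Tool frame: the origin (TCP) lies between the finger pads; the fingertips stand 22 mm ahead of it and the grasp point (between the pads) lies 3 mm ahead of it (bot.tip_extent is the distance from the TCP to the fingertips, in mm); y points along the fingers, z is the direction in which the jaws open and shut, and the axes are right-handed (so a half turn about y gives the same grasp; the last joint's range is limited). The gripper opens to 85 mm and grips with 20 to 120 N. Pads are 22 mm wide; open, the fingers measure 114 mm over their backs; the gripper's body (76 mm by 85 mm) begins 54 mm behind the grasp point. The pads swing forward as they close: fully open they stand 13 mm farther back than shut.
Start: joints at [-74.078, 26.849, -2.785, 87.806, 1.381, 65.374, -4.715], TCP at [203.816, 643.51, 253.335] pointing down, gripper open.
Joint ranges: [-148.3, 148.3], [-19.14, 114.17], [-79.39, 73.82], [5.75, 140.21], [-59.74, 239.74], [12.07, 113.84], [-152.46, 152.46]. Speed limits (degrees/s): [147.25, 147.25, 180, 180, 180, 180, 180].

### API

Orientations are given as a 3x3 rotation matrix whose columns are the frame's x, y, z axes.
In Python, from cell import telemetry, eyes, bot, finder gives the robot as it stands.
- The arm moves only by the tool drive_tool, never from a script. Its argument "series" is one flat list of numbers, 7 for each row, row after row: the shift along the tool's x, y, z in mm, then the turn, a rotation vector about the tool's x, y, z in degrees, then the gripper command: -1 is fully open, 1 is shut, values between are in proportion. A call has exactly 5 rows; each row shifts and turns the commanded pose from where the row before left it, along the tool's axes as they then stand; what a row does not reach is not made up. A row lasts 1/10 s, in which the tool goes at most 50 mm and 8.59 degrees, less where a joint would pass 70% of its speed; a pose out of reach is approached as far as the arm can. A call with a gripper value outside its range is refused whole. The fingers move at their own pace and stop on an object; "squeeze" is the grip in N (left out, the last holds). Time passes only in rows, so rows that do not move let the fingers close, or fill a call up. It gives the time, the measured TCP pose, the force and the opening at its end, in the units of the state.
- telemetry.read_state(): the state, without advancing time (a new reading comes with each control period).
- eyes.snapshot(name): name is "side" or "top" or "wrist"; returns the picture (384x512x3 uint8, red, green, blue); there is no depth.
- eyes.camera_model(name): a dict with "mtx" (3x3 intrinsics, pixels), "distortion" ([k1, k2, p1, p2, k3] as OpenCV has them; the pictures are not rectified), "R" (3x3) and "t" (3): a world point X has camera coordinates R X + t; the wrist camera has in their place "hand_eye" (4x4, takes a point from camera to tool coordinates, whose origin is the TCP and whose axes are the tool frame's). Camera axes: x right, y down, z forward; pixel columns grow to the right and rows downward; lengths in mm; the calibration is good to about 2 mm. A picture is of the moment at which its call begins: read the wrist's pose just before it. camera_model takes no time and is no camera call.
- bot.close_job(): hands the job in, once; it reports no verdict.
Trained networks look in the newest picture that a camera, given by its name, has taken for a name from the list of things; names that differ only in an ending like _2 or _b are one class to them, and where a whole thing is asked for, a point or a joint stands for the part that bears it (a point fixed in the world has none). Each returns a list of dicts, best first, with "confidence" (0 to 1); they miss things now and then, are a little off and sometimes report something else, mostly with a low value. They report only what shows in the picture. A call takes as long as a camera call.
- finder.boxes_of(camera, target): "point" ([x, y, z] in mm, in world coordinates, good to about 4 mm: the middle of the surface that is visible of it).
- finder.silhouettes(camera, target): "mask" (384x512 bool, what is visible of it).
The state is a dict: "clock": time; "q": joint angles; "dq": joint speeds; "tau": joint torques, N m; "position": TCP position; "ee_rot": TCP orientation; "contact_force": force on the tool from outside, world axes, zero at the start; "torque": the same for the moment, N m; "grip_width": opening from 0.0 (shut) to 1.0 (fully open).
Only numpy, scipy, OpenCV 4.12 (cv2) and the standard library are available. Lean on these libraries where they do the work, as an engineer would, in place of code of your own. Each camera call takes 0.05 s, during which the arm holds its last target.

### The job

Get the valve test rig ready for a warm-up run: first throw its lever to the off notch, at the rig's left, and then, with the lever left at off, plug every valve standing on the bench upright and fully home into a socket of its own size and lower the guard cage over them, fully down on both alignment pegs. Only then throw the lever to the middle notch, let go, and leave the other things on the bench where they are.

Things in the scene. Friction and masses are not known exactly. Their poses are not given: they have to be found in the camera images.
- rig: fixed valve test rig: black chassis 240 (x) x 330 (y) x 50 mm, origin at the centre of its underside, x away from the robot. On its far half an aluminium socket deck 80 x 300 mm, top 62 mm above the bench, with five sockets in a row along y and a steel peg near each end; on its near half the throw lever between two dark transformers (85 x 80 mm, tops 95 mm above the bench)
- cage_seat (a point): centre of the socket deck, on its top face; axes as the rig's. The two alignment pegs stand 130 mm to either side of it along y: 10 mm dia., 24 mm tall, coned over the top 10 mm
- lever_pivot (a point): pivot of the throw lever, 72 mm above the bench; the lever swings sideways about the rig's x axis here
- lever_grip (a point): middle of the lever's black cross-grip, a cylinder 18 mm dia. and 28 mm long lying along the rig's x (so it can be pinched across its flat ends, 28 mm, from above), 85 mm from the pivot
- lever (a joint): throw lever angle, rad: 0 = off notch, leaning 0.6 rad to the rig's left (+y); 0.6 = middle notch, upright; 1.2 = full-on notch, leaning 0.6 rad to the right (-y). White marks on the quadrant show the three notches. A sprung detent (up to about 2 N at the grip) pulls it into the nearest notch and holds it there
- cage: guard cage of dark bars, 0.32-0.52 kg: 70 (x) x 226 (y) x 85 mm, base rail 82 wide, open below, inside 62 x 220 x 82; origin: centre of underside. End tabs 5 mm thick at the bottom, each with a 14 mm square hole 130 mm from the origin along y. Wooden carrying bar along y, 16 mm wide, 14 high, 110 long, its centre 121 mm up, 29 mm clear of the top. Seated: origin at cage_seat, either way round
- socket_big_l (a point): big valve socket (left, +y end of the row): middle of the bore's floor; bore 35 mm dia., 12 mm deep, its mouth flush with the socket deck's top
- socket_big_r (a point): big valve socket (right, -y end of the row): middle of the bore's floor; bore 35 mm dia., 12 mm deep, its mouth flush with the socket deck's top
- socket_small_l (a point): small valve socket (left, +y of the three small ones, 40 mm apart, between the big ones, which are 84 mm either side of the middle): middle of the bore's floor; bore 23 mm dia., 12 mm deep, its mouth flush with the socket deck's top
- socket_small_m (a point): small valve socket (middle of the three small ones, 40 mm apart, between the big ones, which are 84 mm either side of the middle): middle of the bore's floor; bore 23 mm dia., 12 mm deep, its mouth flush with the socket deck's top
- socket_small_r (a point): small valve socket (right, -y of the three small ones, 40 mm apart, between the big ones, which are 84 mm either side of the middle): middle of the bore's floor; bore 23 mm dia., 12 mm deep, its mouth flush with the socket deck's top
- big_1: glass-bulbed big valve (electron tube), standing upright on the bench when present; 80 mm tall, black base 32 mm dia. and 20 mm high with a chamfered foot, straight bulb 29 mm dia. above it from 20 to 74 mm, 60 g. Origin: centre of its underside, z up through the bulb; round, so its yaw does not matter. It belongs in either of the two big sockets, whichever; may be absent.
- big_2: glass-bulbed big valve (electron tube), standing upright on the bench when present; 80 mm tall, black base 32 mm dia. and 20 mm high with a chamfered foot, straight bulb 29 mm dia. above it from 20 to 74 mm, 60 g. Origin: centre of its underside, z up through the bulb; round, so its yaw does not matter. It belongs in either of the two big sockets, whichever; may be absent.
- small_1: glass-bulbed small valve (electron tube), standing upright on the bench when present; 56 mm tall, 20 mm dia. all the way up (14 mm black base with chamfered foot, then glass to 50 mm), 30 g. Origin: centre of its underside, z up through the bulb; round, so its yaw does not matter. It belongs in any of the three small sockets, whichever; may be absent.
- small_2: glass-bulbed small valve (electron tube), standing upright on the bench when present; 56 mm tall, 20 mm dia. all the way up (14 mm black base with chamfered foot, then glass to 50 mm), 30 g. Origin: centre of its underside, z up through the bulb; round, so its yaw does not matter. It belongs in any of the three small sockets, whichever; may be absent.
- small_3: glass-bulbed small valve (electron tube), standing upright on the bench when present; 56 mm tall, 20 mm dia. all the way up (14 mm black base with chamfered foot, then glass to 50 mm), 30 g. Origin: centre of its underside, z up through the bulb; round, so its yaw does not matter. It belongs in any of the three small sockets, whichever; may be absent.
- tape: roll of grey tape lying flat among the valves, 60 mm dia., 40 mm hole, 19 mm high; a bystander, to be left where it is (origin: centre of its underside)
- capacitor: aluminium capacitor can, 35 mm dia., 45 mm high, behind the rig; a bystander, to be left where it is (origin: centre of its underside)

How it is judged:
By the outcome, as a careful person would: the job done as asked, in the order asked, and still so for the second after the job is handed in, with the robot touching nothing.
Of big_1, big_2, small_1, small_2, small_3 only 3 to 4 are there at a start; the rules pass over those that are not, and their reading is None.
At some moment in a run one of cage may be knocked a few centimetres aside while the robot is not near it.
Once in a run the grip may slacken for a moment while it holds something.
It also fails if it takes over 208 s, if anything falls off the work surface, if the arm or the gripper's body presses on something with over 40 N, if the wrist force passes 120 N, or if a joint passes its speed limit or range.

## Working session

There is one attempt and no reset: what is moved stays moved. The work goes in short steps, Python scripts to look and compute and a tool call to move; the robot and the scene stay as the last step left them, time stands still between calls to the robot, and variables do not carry over. Pictures are saved under pics/ and viewed, and the job is handed in when it is done.

Besides the shell and the picture viewer there is one more tool, called as name(argument=value, ...), one argument or row to a line, values as JSON. drive_tool: Moves the arm, as the interface text tells. Its arguments: {"type":"object","properties":{"series":{"type":"array","items":{"type":"number"}},"squeeze":{"type":"number"}},"required":["series"]}

```bash
ls -la; mkdir -p pics; cat > h.py <<'E'
import numpy as np, cv2
from cell import telemetry, eyes, bot, finder
np.set_printoptions(precision=1,suppress=True)
def st():
    s=telemetry.read_state(); return s
def snap(cam,fn):
    s=telemetry.read_state(); im=eyes.snapshot(cam); cv2.imwrite('pics/'+fn+'.png',cv2.cvtColor(im,cv2.COLOR_RGB2BGR)); return im,s
def ext(cam,s):
    m=eyes.camera_model(cam); K=np.array(m['mtx']);d=np.array(m['distortion'],float)
    if 'hand_eye' in m:
        T=np.eye(4);T[:3,:3]=s['ee_rot'];T[:3,3]=s['position']
        C=np.linalg.inv(T@np.array(m['hand_eye']));R=C[:3,:3];t=C[:3,3]
    else: R=np.array(m['R']);t=np.array(m['t'])
    return K,d,R,t
def proj(cam,s,X):
    K,d,R,t=ext(cam,s); p,_=cv2.projectPoints(np.array(X,float).reshape(-1,1,3),cv2.Rodrigues(R)[0],t,K,d); return p.reshape(-1,2)
def ray(cam,s,uv):
    K,d,R,t=ext(cam,s); n=cv2.undistortPoints(np.array(uv,float).reshape(-1,1,2),K,d).reshape(-1,2)
    D=np.c_[n,np.ones(len(n))]@R; return -R.T@t, D/np.linalg.norm(D,axis=1)[:,None]
def onz(cam,s,uv,z):
    c,D=ray(cam,s,uv); return c+D*((z-c[2])/D[:,2:])
E
python3 - <<'E'
from h import *
s=st(); print(s)
for c in ['side','top','wrist']:
    im,s=snap(c,c+'0'); K,d,R,t=ext(c,s); print(c,K,d,-R.T@t, R)
    for n in ['rig','lever_grip','cage','big_1','small_1','tape','capacitor']:
        print(c,n,[(np.array(o['point']),round(o['confidence'],2)) for o in finder.boxes_of(c,n)])
print(telemetry.read_state()['clock'])
E
```

```text
total 12
drwxr-xr-x  3 agent agent 4096 Dec  6 22:14 .
drwxr-xr-x 23 root  root  4096 Dec  6 22:14 ..
drwxr-xr-x  2 agent agent 4096 Dec  6 22:14 pics
{'clock': 0.0, 'q': array([-74.1,  26.9,  -2.8,  87.9,   1.4,  65.4,  -4.7]), 'dq': array([-0. ,  0. , -0.1, -0.1,  0.1,  0.1,  0.1]), 'tau': array([  0. , -51. ,  -0. , -23.8,   0. ,   0. ,  -0. ]), 'position': array([203.7, 643. , 252.2]), 'ee_rot': array([[ 1. , -0. ,  0.3],
       [-0.3, -0. ,  1. ],
       [ 0. , -1. , -0. ]]), 'contact_force': array([-0.5,  0.6, -0.3]), 'torque': array([ 0., -0., -0.]), 'grip_width': 1.0002959592342782}
side [[433.6   0.  248.4]
 [  0.  433.6 193.1]
 [  0.    0.    1. ]] [-0.1  0.   0.   0.   0. ] [  436.2 -1018.7   833. ] [[ 1.  -0.2 -0. ]
 [-0.1 -0.6 -0.8]
 [ 0.1  0.8 -0.6]]
side rig [(array([530.2, -21.3,  52.4]), 0.61)]
side lever_grip [(array([475.2,  -1.1, 148.2]), 0.4)]
side cage [(array([516.6, 345.4,  74.8]), 0.77)]
side big_1 [(array([ 460.6, -395.6,   53.1]), 0.64), (array([532.8, -19.7,  52.2]), 0.52)]
side small_1 [(array([ 510.6, -271.2,   37. ]), 0.72), (array([ 430.9, -266. ,   33
[... 275 characters left out ...]
  -1. ]]
top rig [(array([536.2,  48.4,  57.4]), 0.79)]
top lever_grip []
top cage [(array([517.5, 369.7,  82.7]), 0.97)]
top big_1 [(array([ 457.3, -370.8,   76.3]), 0.52)]
top small_1 [(array([532. ,  44.9,  57.2]), 0.52), (array([ 431.4, -260.8,   55.5]), 0.46), (array([ 513.3, -257. ,   51. ]), 0.42)]
top tape []
top capacitor [(array([ 740.8, -221.5,   48.6]), 0.61), (array([541.2,  47.6,  56.7]), 0.41)]
wrist [[334.1   0.  258.7]
 [  0.  334.1 193.2]
 [  0.    0.    1. ]] [-0.1  0.   0.   0.   0. ] [142.5 663.6 374. ] [[ 0.3  1.   0. ]
 [ 0.9 -0.3  0.3]
 [ 0.2 -0.1 -1. ]]
wrist rig []
wrist lever_grip []
wrist cage []
wrist big_1 []
wrist small_1 []
wrist tape []
wrist capacitor []
1.2
```

View pictures.

View pics/side0.png

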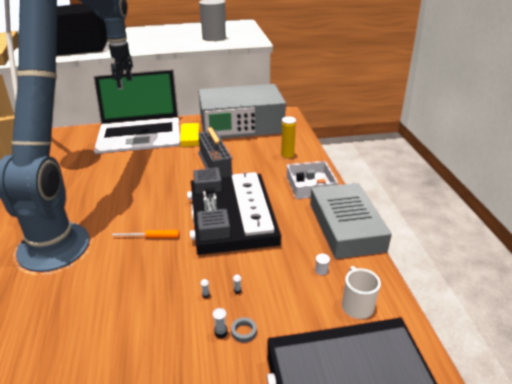

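View pics/top0.png

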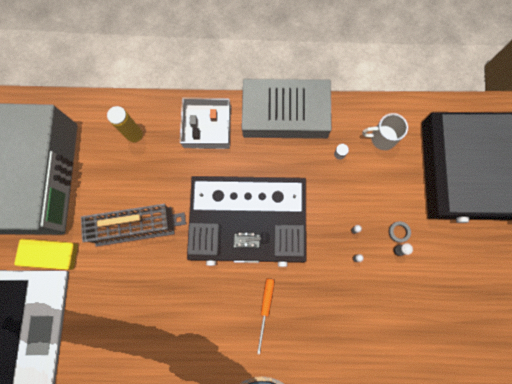

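```bash
python3 - <<'E'
import cv2
t=cv2.imread('pics/top0.png'); 
cv2.imwrite('pics/c1.png',cv2.resize(t[165:275,175:320],None,fx=5.4,fy=5.4,interpolation=cv2.INTER_CUBIC))
cv2.imwrite('pics/c2.png',cv2.resize(t[195:255,70:200],None,fx=6,fy=6,interpolation=cv2.INTER_CUBIC))
cv2.imwrite('pics/c3.png',cv2.resize(t[130:280,330:430],None,fx=4,fy=4,interpolation=cv2.INTER_CUBIC))
t=cv2.imread('pics/side0.png'); 
cv2.imwrite('pics/c4.png',cv2.resize(t[150:270,180:300],None,fx=5,fy=5,interpolation=cv2.INTER_CUBIC))
E
```

```text
(no output)
```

View pics/c1.png

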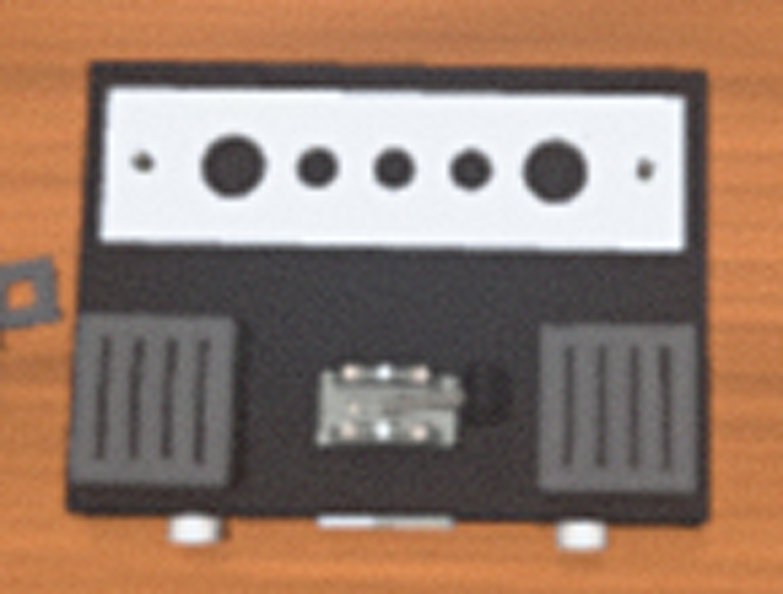

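View pics/c2.png

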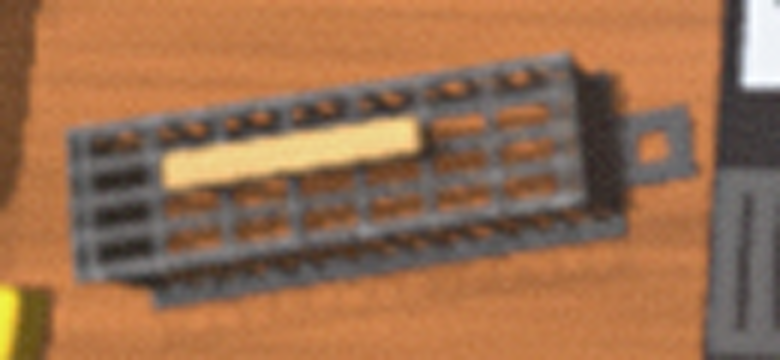

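View pics/c3.png

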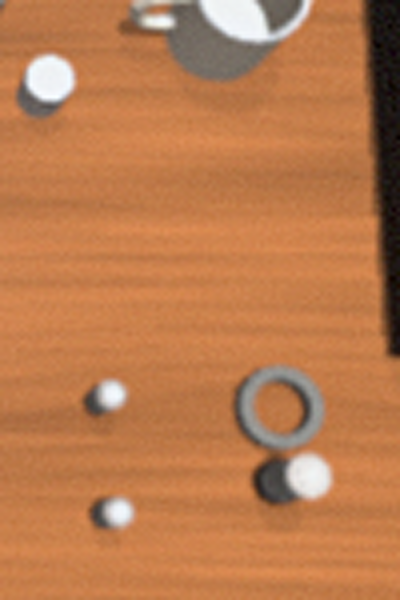

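View pics/c4.png

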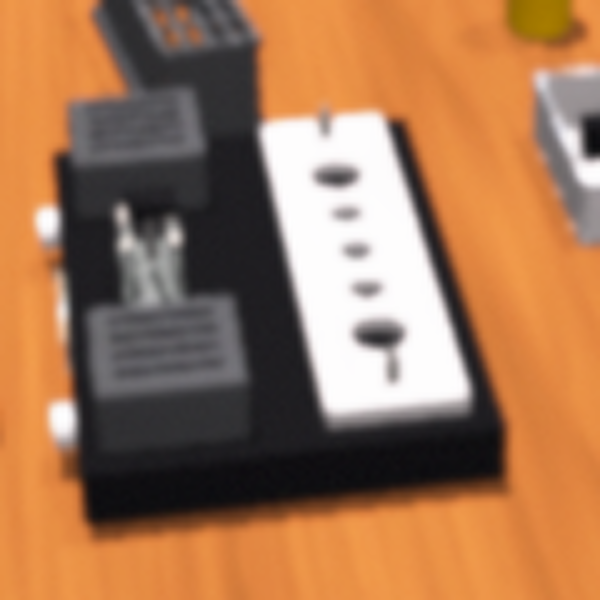

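```bash
cat > fit.py <<'E'
from h import *
from scipy.optimize import least_squares
s=st()
def up(P,f,u0,v0): P=np.array(P,float); return (P+.5)/f-.5+np.array([u0,v0])
so=[[60,84,62],[60,40,62],[60,0,62],[60,-40,62],[60,-84,62]]
dk=[[100,150,62],[100,-150,62],[20,-150,62],[20,150,62]]
T=up([(233,166),(317,168),(394,168),(471,169),(555,171),(107,90),(686,97),(686,250),(100,242)],5.4,175,165)
S=up([(336,176),(346,213),(356,250),(367,289),(379,333),(384,113),(471,400),(328,418),(262,125)],5,180,150)
def X(p,q):
    c,sn=np.cos(p[2]),np.sin(p[2]); q=np.array(q,float).copy(); q[:,0]+=p[3]
    R=np.array([[c,-sn,0],[sn,c,0],[0,0,1]]); return q@R.T+[p[0],p[1],0]
M=so+dk
for nm,cams in (('top',[('top',T)]),('side',[('side',S)]),('both',[('top',T),('side',S)])):
    r=least_squares(lambda p:np.concatenate([(proj(c,s,X(p,M))-U).ravel() for c,U in cams]),[530,50,0,0][:3]+[0] ,x_scale=[1,1,.01,1]) if 0 else least_squares(lambda p:np.concatenate([(proj(c,s,X([*p,0],M))-U).ravel() for c,U in cams]),[530,50,0],x_scale=[1,1,.01])
    print(nm,r.x[:2],np.degrees(r.x[2]),'rms px',np.sqrt(np.mean(r.fun**2)), np.abs(r.fun).max())
    p=[*r.x,0]; print(X(p,[[60,0,62],[60,84,50],[60,-84,50],[60,40,50],[60,0,50],[60,-40,50]]))
# lever grip
g=onz('top',s,up([(487,390)],5.4,175,165),142); print('grip top',g)
# cage bar, top
b=onz('top',s,up([(163,170),(420,135)],6,70,195),128); print('bar top ends',b, np.degrees(np.arctan2(*(b[0]-b[1])[:2])))
tr=onz('top',s,up([(78,318),(238,318),(232,487),(70,485),(540,325),(693,325),(697,492),(540,490)],5.4,175,165),95);print('transf',tr)
E
python3 fit.py
```

```text
top [540.4  45.3] -0.023552791263678784 rms px 0.26554065755780476 0.6418798775213759
[[600.4  45.3  62. ]
 [600.4 129.3  50. ]
 [600.4 -38.7  50. ]
 [600.4  85.3  50. ]
 [600.4  45.3  50. ]
 [600.4   5.3  50. ]]
side [542.7  45.4] -0.44108945392220755 rms px 0.34568312657896133 0.869064769983737
[[602.7  45.   62. ]
 [603.4 129.   50. ]
 [602.1 -39.   50. ]
 [603.   85.   50. ]
 [602.7  45.   50. ]
 [602.4   5.   50. ]]
both [541.5  45.3] -0.1764721175134792 rms px 0.42446488072207783 1.1147678792764282
[[601.5  45.1  62. ]
 [601.7 129.1  50. ]
 [601.2 -38.9  50. ]
 [601.6  85.1  50. ]
 [601.5  45.1  50. ]
 [601.3   5.1  50. ]]
grip top [[477.8  -4.6 142. ]]
bar top ends [[510.2 430.  128. ]
 [526.7 321.5 128. ]] -8.634284612904189
transf [[ 515.8  199.1   95. ]
 [ 516.8  119.7   95. ]
 [ 433.6  119.5   95. ]
 [ 433.7  198.6   95. ]
 [ 515.2  -30.4   95. ]
 [ 516.3 -106.3   95. ]
 [ 434.2 -107.7   95. ]
 [ 434.1  -31.    95. ]]
```

```bash
cat >> h.py <<'E'
from scipy.spatial.transform import Rotation as Ro
def RY(psi):
    c,s=np.cos(np.radians(psi)),np.sin(np.radians(psi)); return np.array([[s,0,c],[-c,0,s],[0,-1,0]])
def yaw(R): return np.degrees(np.arctan2(R[1,2],R[0,2]))
def plan(way,grip,cur=None):
    """way: list of (x,y,z,psi,nrows)"""
    s=st(); p=np.array(s['position'],float);R=np.array(s['ee_rot'],float)
    if cur is not None: p,R=cur
    out=[]
    for x,y,z,psi,n in way:
        T=np.array([x,y,z],float); 
        for k in range(n):
            f=1/(n-k)
            d=R.T@((T-p)*f); rv=(Ro.from_matrix(R.T@RY(psi))).as_rotvec(degrees=True)*f
            d=np.round(d,1 if np.linalg.norm(d)<8 else 0); rv=np.round(rv,1)
            p=p+R@d; R=R@Ro.from_rotvec(rv,degrees=True).as_matrix()
            out.append([*d,*rv,grip])
    for i in range(0,len(out),5): print([float(v)+0 for r in out[i:i+5] for v in r])
    print('end',p,yaw(R))
def rd():
    s=st(); print('t',round(s['clock'],2),'p',s['position'],'psi',yaw(s['ee_rot']),'tilt',s['ee_rot'][:,1],'F',s['contact_force'],'w',round(s['grip_width']*85,1))
E
python3 -c "
from h import *
rd(); plan([(476,-3,230,0,20)],-1)"
```

```text
t 1.2 p [203.8 643.5 253.3] psi 72.42322829238111 tilt [ 0.  0. -1.] F [ 1.   0.1 -0.1] w 85.1
[23.0, 1.0, -27.0, 0.0, 3.6, 0.0, -1.0, 24.0, 1.0, -25.0, 0.0, 3.6, 0.0, -1.0, 26.0, 1.0, -24.0, 0.0, 3.6, 0.0, -1.0, 27.0, 1.0, -22.0, 0.0, 3.6, 0.0, -1.0, 29.0, 1.0, -20.0, 0.0, 3.6, 0.0, -1.0]
[30.0, 1.0, -18.0, 0.0, 3.6, 0.0, -1.0, 31.0, 1.0, -16.0, 0.0, 3.6, 0.0, -1.0, 32.0, 1.0, -15.0, 0.0, 3.6, 0.0, -1.0, 33.0, 1.0, -12.0, 0.0, 3.6, 0.0, -1.0, 33.0, 1.0, -10.0, 0.0, 3.6, 0.0, -1.0]
[34.0, 1.0, -8.0, 0.0, 3.6, 0.0, -1.0, 35.0, 1.0, -6.0, 0.0, 3.6, 0.0, -1.0, 35.0, 1.0, -4.0, 0.0, 3.7, 0.0, -1.0, 35.0, 1.0, -2.0, 0.0, 3.6, 0.0, -1.0, 35.0, 2.0, 0.0, 0.0, 3.7, 0.0, -1.0]
[35.0, 1.0, 3.0, 0.0, 3.6, 0.0, -1.0, 35.0, 2.0, 5.0, 0.0, 3.7, 0.0, -1.0, 34.0, 1.0, 7.0, 0.0, 3.6, 0.0, -1.0, 34.0, 2.0, 9.0, 0.0, 3.7, 0.0, -1.0, 33.0, 1.0, 12.0, 0.0, 3.6, 0.0, -1.0]
end [476.3  -3.  230.3] 0.023228315420894038
```

drive_tool(
  series=[23,1,-27,0,3.6,0,-1,24,1,-25,0,3.6,0,-1,26,1,-24,0,3.6,0,-1,27,1,-22,0,3.6,0,-1,29,1,-20,0,3.6,0,-1],
)

```text
clock: 1.7
position: [272.2, 480.4, 248.4]
ee_rot: [[0.812, 0.0, 0.584], [-0.584, 0.0, 0.812], [-0.0, -1.0, 0.0]]
contact_force: [0.1, -0.2, 0.2]
grip_width: 1.006
```

drive_tool(
  series=[30,1,-18,0,3.6,0,-1,31,1,-16,0,3.6,0,-1,32,1,-15,0,3.6,0,-1,33,1,-12,0,3.6,0,-1,33,1,-10,0,3.6,0,-1],
)

```text
clock: 2.2
position: [341.1, 319.6, 243.6]
ee_rot: [[0.592, 0.0, 0.806], [-0.806, 0.001, 0.592], [-0.0, -1.0, 0.001]]
contact_force: [0.4, 0.2, -0.5]
grip_width: 0.999
```

drive_tool(
  series=[34,1,-8,0,3.6,0,-1,35,1,-6,0,3.6,0,-1,35,1,-4,0,3.7,0,-1,35,1,-2,0,3.6,0,-1,35,2,0,0,3.7,0,-1],
)

```text
clock: 2.7
position: [408.8, 157.5, 237.7]
ee_rot: [[0.31, 0.001, 0.951], [-0.951, 0.001, 0.31], [-0.001, -1.0, 0.001]]
contact_force: [1.4, 0.5, 0.3]
grip_width: 0.999
```

drive_tool(
  series=[35,1,3,0,3.6,0,-1,35,2,5,0,3.7,0,-1,34,1,7,0,3.6,0,-1,34,2,9,0,3.7,0,-1,33,1,12,0,3.6,0,-1],
)

```text
clock: 3.2
position: [476.7, -4.3, 230.5]
ee_rot: [[-0.002, 0.001, 1.0], [-1.0, 0.001, -0.002], [-0.001, -1.0, 0.001]]
contact_force: [0.6, 0.2, 0.7]
grip_width: 1.003
```

```bash
python3 - <<'E'
from h import *
rd()
im,s=snap('wrist','w1')
for n in ['lever_grip','lever']:
    print(n,[(np.array(o['point']),round(o['confidence'],2)) for o in finder.boxes_of('wrist',n)])
print(proj('wrist',s,[[476,-3,142],[601,129,62],[601,-39,62],[476,45,72]]))
E
```

```text
t 3.2 p [476.7  -4.3 230.5] psi -0.11855211143868145 tilt [ 0.  0. -1.] F [0.6 0.2 0.7] w 85.3
lever_grip [(array([477.1,   7.1, 145.9]), 0.84)]
lever [(array([472.7,   7.5, 143.8]), 0.6), (array([532.2,  42. ,  57.9]), 0.2)]
[[256.1 206.1]
 [410.7  20.2]
 [392.3 217.5]
 [256.5 125.2]]
```

View pics/w1.png

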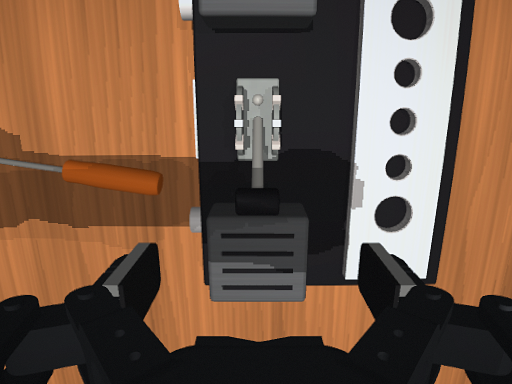

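drive_tool(
  series=[-1,20,0,0,0,0,-1,-1,20,0,0,0,0,-1,0,20,0,0,0,0,-1,0,15,0,0,0,0,-1,0,10,0,0,0,0,-1],
  squeeze=20,
)

```text
clock: 3.85
position: [475.6, 0.4, 144.3]
ee_rot: [[0.003, -0.002, 1.0], [-1.0, 0.001, 0.003], [-0.001, -1.0, -0.002]]
contact_force: [0.4, -0.4, 0.4]
grip_width: 0.999
```

drive_tool(
  series=[0,0,0,0,0,0,1,0,0,0,0,0,0,1,0,0,0,0,0,0,1,0,0,0,0,0,0,1,0,0,0,0,0,0,1],
  squeeze=20,
)

```text
clock: 4.35
position: [475.8, -0.9, 146.1]
ee_rot: [[0.0, -0.001, 1.0], [-1.0, 0.001, 0.0], [-0.001, -1.0, -0.001]]
contact_force: [-3.2, -0.0, 6.5]
grip_width: 0.323
```

drive_tool(
  series=[0,0,0,0,0,0,1,0,0,0,0,0,0,1,0,0,0,0,0,0,1,0,0,0,0,0,0,1,0,0,0,0,0,0,1],
)

```text
clock: 4.85
position: [475.8, -0.9, 146.1]
ee_rot: [[-0.0, -0.001, 1.0], [-1.0, 0.001, -0.0], [-0.001, -1.0, -0.001]]
contact_force: [-4.7, 0.4, 6.6]
grip_width: 0.325
```

```bash
python3 - <<'E'
from h import *
rd()
im,s=snap('wrist','w2')
# arc
th=np.linspace(-.6,.62,16); P=np.c_[85*np.sin(th),85*np.cos(th)]
print(np.diff(P,axis=0))
E
```

```text
t 4.85 p [475.8  -0.9 146.1] psi -0.000211223201898032 tilt [-0.  0. -1.] F [-4.7  0.4  6.6] w 27.6
[[ 5.9  3.7]
 [ 6.1  3.2]
 [ 6.4  2.7]
 [ 6.6  2.1]
 [ 6.7  1.6]
 [ 6.8  1.1]
 [ 6.9  0.5]
 [ 6.9 -0.1]
 [ 6.9 -0.6]
 [ 6.8 -1.2]
 [ 6.7 -1.7]
 [ 6.5 -2.3]
 [ 6.3 -2.8]
 [ 6.1 -3.3]
 [ 5.8 -3.8]]
```

View pics/w2.png

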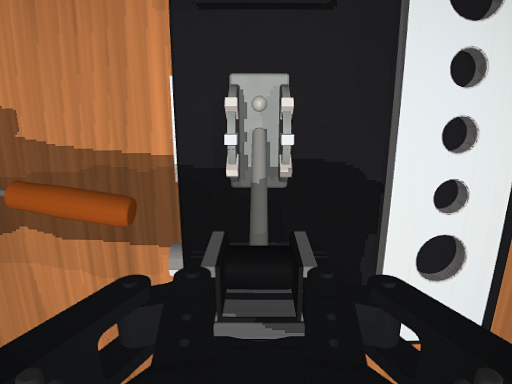

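drive_tool(
  series=[-6,-3.7,0,0,0,0,1,-6,-3.2,0,0,0,0,1,-6.4,-2.7,0,0,0,0,1,-6.6,-2.1,0,0,0,0,1,-6.7,-1.6,0,0,0,0,1],
)

```text
clock: 5.4
position: [475.8, 30.1, 159.0]
ee_rot: [[-0.0, -0.001, 1.0], [-1.0, -0.001, -0.0], [0.001, -1.0, -0.001]]
contact_force: [-1.4, -4.5, 0.4]
grip_width: 0.324
```

drive_tool(
  series=[-6.8,-1.1,0,0,0,0,1,-7,-0.5,0,0,0,0,1,-7,0,0,0,0,0,1,-7,0.6,0,0,0,0,1,-6.8,1.2,0,0,0,0,1],
)

```text
clock: 5.9
position: [476.0, 65.5, 158.6]
ee_rot: [[0.0, -0.001, 1.0], [-1.0, -0.0, 0.0], [0.0, -1.0, -0.001]]
contact_force: [-3.7, -3.5, 4.6]
grip_width: 0.322
```

drive_tool(
  series=[-6.7,1.7,0,0,0,0,1,-6.5,2.3,0,0,0,0,1,-6.3,2.8,0,0,0,0,1,-6.1,3.3,0,0,0,0,1,-3,1.8,0,0,0,0,1],
)

```text
clock: 6.4
position: [476.1, 95.9, 146.2]
ee_rot: [[0.002, -0.0, 1.0], [-1.0, 0.001, 0.002], [-0.001, -1.0, -0.0]]
contact_force: [-3.9, 0.6, 5.1]
grip_width: 0.323
```

drive_tool(
  series=[0,0,0,0,0,0,1,0,0,0,0,0,0,0,0,0,0,0,0,0,-0.3,0,0,0,0,0,0,-0.3,0,0,0,0,0,0,-0.3],
)

```text
clock: 6.9
position: [476.7, 93.7, 146.6]
ee_rot: [[-0.0, 0.001, 1.0], [-1.0, 0.0, -0.0], [-0.0, -1.0, 0.001]]
contact_force: [-0.6, -0.2, 0.3]
grip_width: 0.65
```

drive_tool(
  series=[0,-20,0,0,0,0,-0.3,0,-20,0,0,0,0,-0.3,0,-20,0,0,0,0,-0.3,0,-20,0,0,0,0,-0.3,0,-10,0,0,0,0,-0.3],
)

```text
clock: 7.4
position: [477.2, 93.8, 238.1]
ee_rot: [[-0.0, 0.003, 1.0], [-1.0, 0.001, -0.0], [-0.001, -1.0, 0.003]]
contact_force: [0.6, 0.3, 0.3]
grip_width: 0.652
```

```bash
python3 - <<'E'
from h import *
rd()
im,s=snap('wrist','w3')
print([(np.array(o['point']),round(o['confidence'],2)) for o in finder.boxes_of('wrist','lever_grip')])
print(proj('wrist',s,[[476,93.5,151],[476,45,72]]))
plan([(470,-315,250,0,10)],-1)
E
```

```text
t 7.4 p [477.2  93.8 238.1] psi -0.002951504382405915 tilt [ 0.  0. -1.] F [0.6 0.3 0.3] w 55.4
[(array([477.3,  98. , 147.1]), 0.84)]
[[255.  209.2]
 [255.8 233.6]]
[41.0, -1.0, -1.0, 0.0, 0.0, 0.0, -1.0, 41.0, -1.0, -1.0, 0.0, 0.0, 0.0, -1.0, 41.0, -1.0, -1.0, 0.0, 0.0, 0.0, -1.0, 41.0, -1.0, -1.0, 0.0, 0.0, 0.0, -1.0, 41.0, -1.0, -1.0, 0.0, 0.0, 0.0, -1.0]
[41.0, -2.0, 0.0, 0.0, 0.0, 0.0, -1.0, 41.0, -1.0, -1.0, 0.0, 0.0, 0.0, -1.0, 41.0, -2.0, 0.0, -0.1, 0.0, 0.0, -1.0, 40.0, -1.0, -1.0, 0.0, 0.0, 0.0, -1.0, 41.0, -2.0, 0.0, -0.1, 0.0, -0.1, -1.0]
end [ 470.2 -315.   250. ] 0.011233962707232715
```

View pics/w3.png

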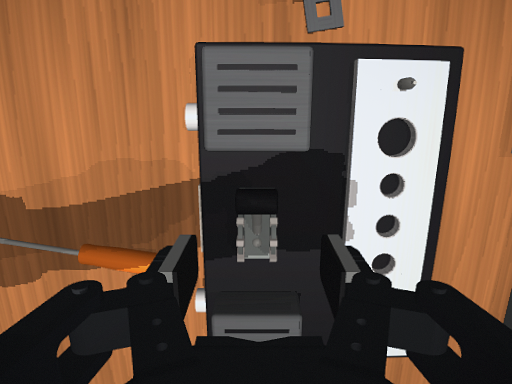

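drive_tool(
  series=[41,-1,-1,0,0,0,-1,41,-1,-1,0,0,0,-1,41,-1,-1,0,0,0,-1,41,-1,-1,0,0,0,-1,41,-1,-1,0,0,0,-1],
)

```text
clock: 8.0
position: [470.5, -112.5, 240.5]
ee_rot: [[0.001, -0.001, 1.0], [-1.0, 0.0, 0.001], [-0.0, -1.0, -0.001]]
contact_force: [1.3, 0.0, -0.5]
grip_width: 1.0
```

drive_tool(
  series=[41,-2,0,0,0,0,-1,41,-1,-1,0,0,0,-1,41,-2,0,0,0,0,-1,41,-1,-1,0,0,0,-1,41,-2,0,0,0,0,-1],
)

```text
clock: 8.5
position: [468.7, -317.3, 248.0]
ee_rot: [[0.0, -0.002, 1.0], [-1.0, 0.001, 0.0], [-0.001, -1.0, -0.002]]
contact_force: [0.0, 0.4, -0.2]
grip_width: 0.999
```

```bash
python3 - <<'E'
from h import *
rd()
im,s=snap('wrist','w4')
for n in ['big_1','small_1','tape']:
    for o in finder.boxes_of('wrist',n): print(n,np.array(o['point']),round(o['confidence'],2))
    for o in finder.silhouettes('wrist',n):
        m=o['mask'].astype(np.uint8);ys,xs=np.nonzero(m); print('  mask',xs.min(),xs.max(),ys.min(),ys.max(),round(o['confidence'],2))
E
```

```text
t 8.5 p [ 468.7 -317.3  248. ] psi 0.019188101516975333 tilt [-0.  0. -1.] F [ 0.   0.4 -0.2] w 84.9
big_1 [ 456.6 -378.8   75. ] 0.97
  mask 234 264 210 261 0.83
small_1 [ 514.6 -260.9   51.6] 0.83
small_1 [ 436.4 -259.6   55.5] 0.82
  mask 294 319 103 124 0.65
tape [ 514.6 -384.8   18.5] 0.73
tape [ 458.7 -380.3   75. ] 0.71
  mask 271 324 201 253 0.91
  mask 234 265 210 261 0.43
```

View pics/w4.png

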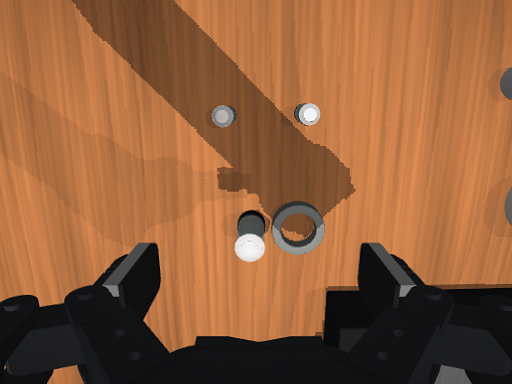

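```bash
python3 - <<'E'
from h import *
s=st()
W={'A':(222.5,116.5,56),'B':(309,114.5,56),'big':(250,248,80),'tape':(298.5,228,19)}
T={'A':(118,512),'B':(112,395),'big':(308,477),'tape':(280,407)}
for k in W:
    u,v,z=W[k]; t=(np.array(T[k])+.5)/4-.5+[330,130]
    c1,d1=ray('wrist',s,[(u,v)]);c2,d2=ray('top',s,[t])
    A=np.c_[d1[0],-d2[0]]; l=np.linalg.lstsq(A,c2-c1,rcond=None)[0]
    p=c1+d1[0]*l[0];q=c2+d2[0]*l[1]
    print(k,'wrist@z',onz('wrist',s,[(u,v)],z),'top@z',onz('top',s,[t],z),'tri',(p+q)/2,'gap',np.linalg.norm(p-q))
E
```

```text
A wrist@z [[ 437.1 -259.1   56. ]] top@z [[ 433.6 -262.2   56. ]] tri [ 435.3 -260.5   57.2] gap 4.641358229080644
B wrist@z [[ 516.4 -257.    56. ]] top@z [[ 513.6 -261.1   56. ]] tri [ 512.2 -256.4   76.6] gap 2.3750117243681323
big wrist@z [[ 462.5 -378.6   80. ]] top@z [[ 457.6 -383.1   80. ]] tri [ 461.2 -399.8   33. ] gap 0.13796156836061194
tape wrist@z [[ 515.  -381.7   19. ]] top@z [[ 511.5 -388.2   19. ]] tri [ 532.1 -439.7 -133.1] gap 4.478778259038593
```

```bash
python3 - <<'E'
from h import *
rd()
im,s=snap('wrist','w5'); rd()
for n in ['small_1']:
    for o in finder.boxes_of('wrist',n): print(n,np.array(o['point']),round(o['confidence'],2))
cv2.imwrite('pics/w5c.png',cv2.cvtColor(cv2.resize(im[90:270,200:340],None,fx=4,fy=4,interpolation=cv2.INTER_CUBIC)[:,:,:],cv2.COLOR_RGB2BGR)[:,:])
g=im
E
```

```text
t 8.85 p [ 469.7 -314.3  248.6] psi 0.15198441747466476 tilt [-0.  0. -1.] F [-0.3  0.  -0.3] w 85.4
t 8.9 p [ 469.8 -314.3  248.8] psi 0.164169717434562 tilt [-0.  0. -1.] F [-0.2  0.2 -0.1] w 85.1
small_1 [ 513.9 -261.1   52. ] 0.79
small_1 [ 433.5 -258.1   53.9] 0.59
```

View pics/w5c.png

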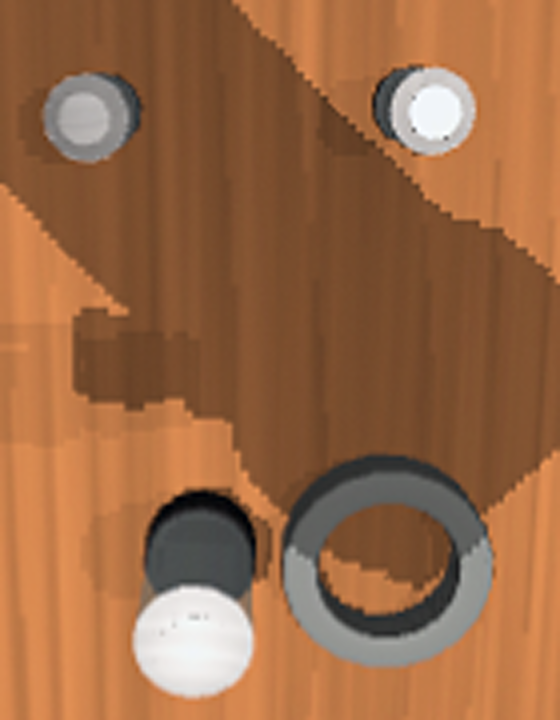

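```bash
python3 - <<'E'
from h import *
s=st();rd()
W={'A':(86,117,50),'B':(432,110,50),'A2':(83,119,56),'B2':(434,111,56),'big':(193,641,76),'bigbase':(201,550,16),'tape':(388,560,19)}
for k,(a,b,z) in W.items():
    uv=(np.array([a,b])+.5)/4-.5+[200,90]
    print(k,uv,onz('wrist',s,[uv],z))
plan([(435,-261,150,0,5),(435,-261,35,0,5)],-0.3)
E
```

```text
t 8.95 p [ 469.9 -314.5  249.1] psi 0.16599922796722266 tilt [-0.  0. -1.] F [ 0.4 -0.5 -0.1] w 84.9
A [221.1 118.9] [[ 435.4 -261.7   50. ]]
B [307.6 117.1] [[ 516.5 -259.8   50. ]]
A2 [220.4 119.4] [[ 435.3 -261.9   56. ]]
B2 [308.1 117.4] [[ 516.1 -259.8   56. ]]
big [247.9 249.9] [[ 460.6 -382.8   76. ]]
bigbase [249.9 227.1] [[ 461.  -382.3   16. ]]
tape [296.6 229.6] [[ 513.4 -384.    19. ]]
[-11.0, 20.0, -7.0, 0.0, 0.0, 0.0, -0.3, -11.0, 20.0, -7.0, 0.0, 0.0, 0.0, -0.3, -10.0, 20.0, -7.0, 0.0, 0.1, 0.0, -0.3, -11.0, 20.0, -7.0, 0.0, 0.0, 0.0, -0.3, -10.0, 19.0, -7.0, 0.0, 0.1, -0.1, -0.3]
[0.0, 23.0, 0.0, 0.0, 0.0, 0.0, -0.3, 0.0, 23.0, 0.0, 0.0, 0.0, 0.0, -0.3, 0.0, 23.0, 0.0, 0.0, 0.0, 0.0, -0.3, 0.0, 23.0, 0.0, 0.0, 0.0, 0.0, -0.3, -1.0, 23.0, 0.0, 0.0, 0.0, 0.0, -0.3]
end [ 434.7 -260.5   35.1] -0.0340007098547703
```

drive_tool(
  series=[-11,20,-7,0,0,0,-0.3,-11,20,-7,0,0,0,-0.3,-10,20,-7,0,0,0,-0.3,-11,20,-7,0,0,0,-0.3,-10,19,-7,0,0,0,-0.3],
)

```text
clock: 9.45
position: [434.4, -261.4, 149.8]
ee_rot: [[0.003, 0.0, 1.0], [-1.0, 0.001, 0.003], [-0.001, -1.0, 0.0]]
contact_force: [0.4, 0.8, -0.7]
grip_width: 0.652
```

drive_tool(
  series=[0,25,0,0,0,0,-0.3,0,25,0,0,0,0,-0.3,0,25,0,0,0,0,-0.3,0,20,0,0,0,0,-0.3,0,16,0,0,0,0,-0.3],
)

```text
clock: 9.95
position: [434.5, -261.8, 38.3]
ee_rot: [[0.002, -0.001, 1.0], [-1.0, 0.001, 0.002], [-0.001, -1.0, -0.001]]
contact_force: [-0.4, 0.1, -0.2]
grip_width: 0.652
```

```bash
python3 - <<'E'
from h import *
im,s=snap('wrist','w6'); rd(); print(proj('wrist',s,[[435,-262,50]]))
E
```

```text
t 10.0 p [ 433.4 -261.1   36.7] psi 0.1431076449288753 tilt [-0.  0. -1.] F [-0.3  0.2 -0.6] w 55.2
[[257.3 290.2]]
```

View pics/w6.png

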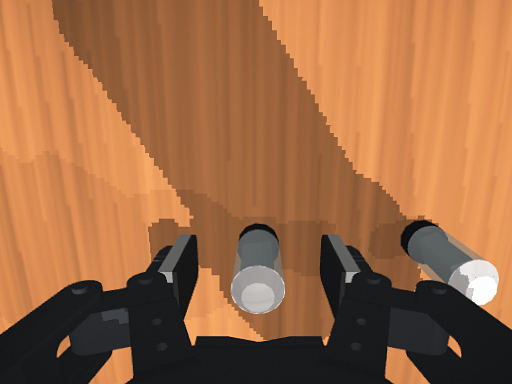

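drive_tool(
  series=[0,-2,0,0,0,0,1,0,0,0,0,0,0,1,0,0,0,0,0,0,1,0,0,0,0,0,0,1,0,0,0,0,0,0,1],
  squeeze=40,
)

```text
clock: 10.5
position: [435.3, -263.3, 42.5]
ee_rot: [[0.001, 0.002, 1.0], [-1.0, -0.0, 0.001], [0.0, -1.0, 0.002]]
contact_force: [-0.5, 1.6, 6.4]
grip_width: 0.22
```

drive_tool(
  series=[0,0,0,0,0,0,1,0,0,0,0,0,0,1,0,-10,0,0,0,0,1,0,-25,0,0,0,0,1,0,-35,0,0,0,0,1],
)

```text
clock: 11.0
position: [433.1, -262.5, 111.5]
ee_rot: [[0.0, -0.004, 1.0], [-1.0, 0.001, 0.0], [-0.001, -1.0, -0.004]]
contact_force: [0.6, -0.1, 0.5]
grip_width: 0.225
```

```bash
python3 - <<'E'
from h import *
im,s=snap('wrist','w7'); rd()
plan([(601,5,180,0,10)],1)
E
```

```text
t 11.05 p [ 436.2 -265.   117. ] psi -0.052229022139604384 tilt [ 0. -0. -1.] F [ 0.4 -0.4  3.5] w 18.6
[-27.0, -6.0, 16.0, 0.0, 0.0, 0.0, 1.0, -27.0, -6.0, 17.0, 0.0, 0.0, 0.0, 1.0, -27.0, -6.0, 16.0, 0.0, 0.0, 0.0, 1.0, -27.0, -6.0, 17.0, -0.1, 0.0, 0.0, 1.0, -27.0, -6.0, 16.0, 0.0, 0.0, 0.0, 1.0]
[-27.0, -7.0, 17.0, -0.1, 0.0, 0.0, 1.0, -27.0, -6.0, 16.0, 0.0, 0.0, 0.0, 1.0, -27.0, -7.0, 17.0, -0.1, 0.0, 0.1, 1.0, -27.0, -6.0, 16.0, 0.0, 0.0, 0.0, 1.0, -27.0, -7.0, 17.0, -0.1, -0.1, 0.1, 1.0]
end [601.1   5.  180.1] 0.047067940319599856
```

View pics/w7.png

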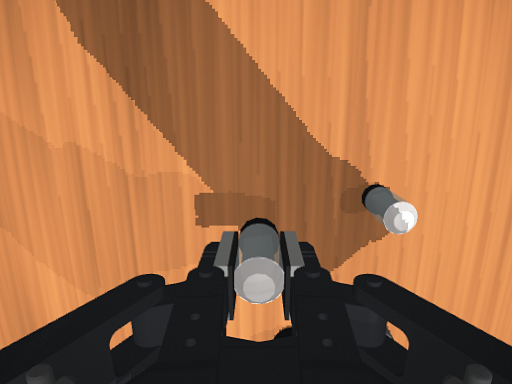

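drive_tool(
  series=[-27,-7,16,0,0,0,1,-27,-7,17,0,0,0,1,-27,-7,16,0,0,0,1,-27,-7,17,0,0,0,1,-27,-7,16,0,0,0,1],
)

```text
clock: 11.55
position: [516.8, -126.9, 147.3]
ee_rot: [[0.0, 0.001, 1.0], [-1.0, 0.0, 0.0], [-0.0, -1.0, 0.001]]
contact_force: [-0.0, -0.8, -0.2]
grip_width: 0.224
```

drive_tool(
  series=[-27,-7,17,0,0,0,1,-27,-6,16,0,0,0,1,-27,-6,17,0,0,0,1,-27,-6,16,0,0,0,1,-27,-6,17,0,0,0,1],
)

```text
clock: 12.05
position: [599.5, 8.1, 178.2]
ee_rot: [[0.0, 0.0, 1.0], [-1.0, 0.0, 0.0], [-0.0, -1.0, 0.0]]
contact_force: [-0.1, -1.5, -0.9]
grip_width: 0.221
```

drive_tool(
  series=[0,0,0,0,0,0,1,0,0,0,0,0,0,1,0,0,0,0,0,0,1,0,0,0,0,0,0,1,0,0,0,0,0,0,1],
)

```text
clock: 12.55
position: [598.8, 5.8, 177.5]
ee_rot: [[-0.002, -0.0, 1.0], [-1.0, -0.0, -0.002], [0.0, -1.0, -0.0]]
contact_force: [0.0, 1.0, -0.0]
grip_width: 0.219
```

```bash
python3 - <<'E'
from h import *
im,s=snap('wrist','w8'); rd()
print(proj('wrist',s,[[601.3,129.1,62],[601.3,85.1,62],[601.3,45.1,62],[601.3,5.1,62],[601.3,-38.9,62]]))
cv2.imwrite('pics/w8c.png',cv2.cvtColor(cv2.resize(im[0:300,160:360],None,fx=2,fy=2,interpolation=cv2.INTER_CUBIC),cv2.COLOR_RGB2BGR))
E
```

```text
t 12.6 p [598.9   6.1 177.5] psi -0.06998313204074631 tilt [-0.  0. -1.] F [ 1.   0.7 -0.9] w 18.9
[[260.8  14.1]
 [260.8  84. ]
 [260.8 143.1]
 [260.8 197.8]
 [260.8 252.9]]
```

View pics/w8c.png

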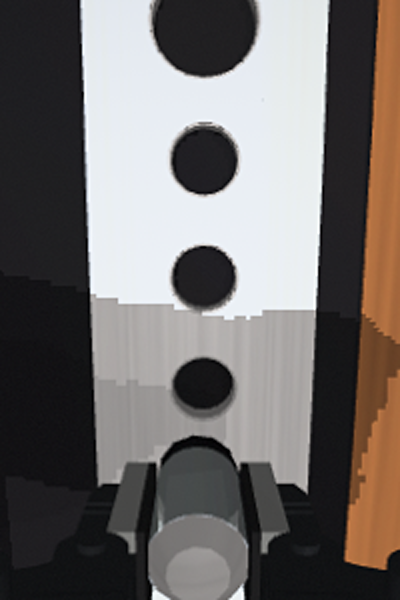

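```bash
python3 - <<'E'
from h import *
s=st(); rd()
p=s['position']
for dz in (-36,-39,-42): print(proj('wrist',s,[p+[0,10,dz],p+[0,9,dz],p+[0,0,dz+56],p+[0,10,dz+50]]))
plan([(601.5,6.5,112,0,5)],1)
E
```

```text
t 12.6 p [598.9   6.1 177.5] psi -0.06998313204074631 tilt [-0.  0. -1.] F [ 1.   0.7 -0.9] w 18.9
[[256.7 220.4]
 [256.7 222.3]
 [255.8 302.5]
 [255.9 268.1]]
[[256.7 218.4]
 [256.8 220.3]
 [255.9 297.7]
 [255.9 264.2]]
[[256.8 216.5]
 [256.8 218.3]
 [256.  293.1]
 [256.  260.4]]
[0.0, 13.0, 1.0, 0.0, 0.0, 0.0, 1.0, 0.0, 13.0, 0.0, 0.0, 0.0, 0.0, 1.0, 0.0, 13.0, 1.0, 0.0, 0.0, 0.0, 1.0, 0.0, 13.0, 0.0, 0.0, 0.0, 0.0, 1.0, 0.0, 13.0, 1.0, 0.0, -0.1, 0.0, 1.0]
end [601.9   6.1 112.5] 0.0300168703704028
```

drive_tool(
  series=[0,13,1,0,0,0,1,0,13,0,0,0,0,1,0,13,1,0,0,0,1,0,13,0,0,0,0,1,0,10,0,0,0,0,1],
)

```text
clock: 13.1
position: [600.7, 7.0, 113.6]
ee_rot: [[0.0, -0.002, 1.0], [-1.0, -0.0, 0.0], [0.0, -1.0, -0.002]]
contact_force: [-0.2, 0.2, -0.8]
grip_width: 0.218
```

```bash
python3 - <<'E'
from h import *
for i in range(1): im,s=snap('wrist','w9'); rd()
print(proj('wrist',s,[[601.3,129.1,62],[601.3,85.1,62],[601.3,45.1,62],[601.3,5.1,62],[601.3,-38.9,62]]))
cv2.imwrite('pics/w9c.png',cv2.cvtColor(cv2.resize(im[100:300,160:360],None,fx=3,fy=3,interpolation=cv2.INTER_CUBIC),cv2.COLOR_RGB2BGR))
im,s=snap('side','s9')
cv2.imwrite('pics/s9c.png',cv2.cvtColor(cv2.resize(im[100:260,160:320],None,fx=3.7,fy=3.7,interpolation=cv2.INTER_CUBIC),cv2.COLOR_RGB2BGR))
E
```

```text
t 13.15 p [599.8   7.1 112.3] psi 0.024651647497261377 tilt [-0. -0. -1.] F [-1.4 -0.6 -1.5] w 19.2
[[258.2 -18.7]
 [258.2  78.7]
 [258.2 159.2]
 [258.2 231.3]
 [258.2 301.3]]
```

View pics/w9c.png

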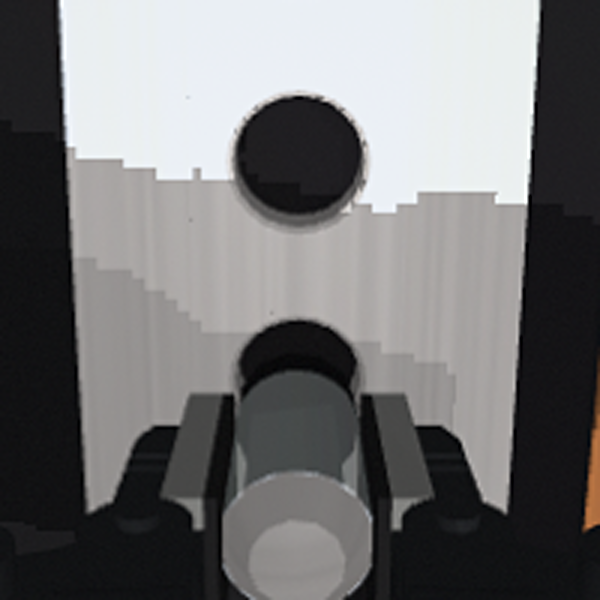

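View pics/s9c.png

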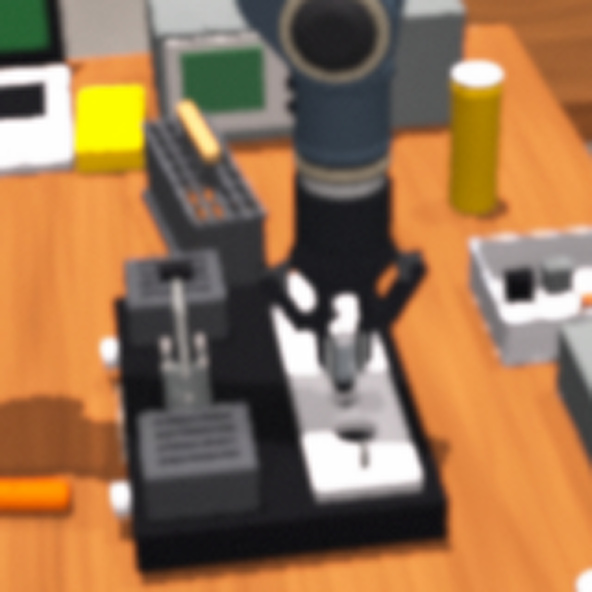

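```bash
python3 - <<'E'
from h import *
from scipy.optimize import least_squares
s=st(); p=s['position'];rd()
obs=[(286.7,0,56),(258.3,10,50),(223.3,10,14)]
def f(q,tilt=0):
    y,dz=q[:2]; tl=q[2] if len(q)>2 else 0
    return [proj('wrist',s,[p+[0,y+r+tl*(h-36),dz+h]])[0,1]-v for v,r,h in obs]
r=least_squares(f,[0,-39]);print(r.x,r.fun)
r=least_squares(f,[0,-39,0]);print(r.x,r.fun)
for y in (5.1,8.4): print(y,y-p[1])
for k in [(259.8,152.7)]: print(onz('wrist',s,[k],62))
E
```

```text
t 13.2 p [600.1   7.  113.4] psi 0.015200754637217723 tilt [-0. -0. -1.] F [-0.2 -0.2  1.1] w 19.1
[ -1.4 -48.2] [ 0.9 -1.7  1.1]
[ -8.5 -63.6  -0.1] [0. 0. 0.]
5.1 -1.9352735057643606
8.4 1.36472649423564
[[601.5  48.5  62. ]]
```

drive_tool(
  series=[0.8,3,0.6,0,0,0,1,0,3,0,0,0,0,1,0,3,0,0,0,0,1,0,2,0,0,0,0,1,0,0,0,0,0,0,1],
)

```text
clock: 13.7
position: [601.8, 6.3, 104.3]
ee_rot: [[0.001, -0.0, 1.0], [-1.0, 0.0, 0.001], [-0.0, -1.0, -0.0]]
contact_force: [-0.9, -0.4, -0.3]
grip_width: 0.221
```

drive_tool(
  series=[0,1,0,0,0,0,1,0,1,0,0,0,0,1,0,1,0,0,0,0,1,0,1,0,0,0,0,1,0,0,0,0,0,0,1],
)

```text
clock: 14.2
position: [601.8, 6.2, 100.3]
ee_rot: [[0.0, -0.0, 1.0], [-1.0, 0.0, 0.0], [-0.0, -1.0, -0.0]]
contact_force: [0.3, -0.7, -0.3]
grip_width: 0.223
```

drive_tool(
  series=[0,1,0,0,0,0,1,0,1,0,0,0,0,1,0,1,0,0,0,0,1,0,0,0,0,0,0,1,0,0,0,0,0,0,1],
)

```text
clock: 14.7
position: [601.9, 6.2, 97.4]
ee_rot: [[0.0, -0.0, 1.0], [-1.0, 0.0, 0.0], [-0.0, -1.0, -0.0]]
contact_force: [0.6, -0.3, 0.3]
grip_width: 0.219
```

drive_tool(
  series=[0,1,0,0,0,0,1,0,1,0,0,0,0,1,0,1,0,0,0,0,1,0,0,0,0,0,0,1,0,0,0,0,0,0,1],
)

```text
clock: 15.2
position: [601.9, 6.2, 94.4]
ee_rot: [[0.0, -0.0, 1.0], [-1.0, 0.0, 0.0], [-0.0, -1.0, -0.0]]
contact_force: [0.2, 0.6, -0.3]
grip_width: 0.215
```

drive_tool(
  series=[0,1,0,0,0,0,1,0,1,0,0,0,0,1,0,1,0,0,0,0,1,0,0,0,0,0,0,1,0,0,0,0,0,0,1],
)

```text
clock: 15.7
position: [602.0, 6.2, 92.5]
ee_rot: [[0.0, 0.0, 1.0], [-1.0, 0.001, 0.0], [-0.001, -1.0, 0.0]]
contact_force: [-3.0, 0.3, 7.3]
grip_width: 0.22
```

```bash
python3 - <<'E'
from h import *
for i in range(1): im,s=snap('wrist','w10'); rd()
cv2.imwrite('pics/w10c.png',cv2.cvtColor(cv2.resize(im[100:300,160:360],None,fx=3,fy=3,interpolation=cv2.INTER_CUBIC),cv2.COLOR_RGB2BGR))
im,s=snap('side','s10')
cv2.imwrite('pics/s10c.png',cv2.cvtColor(cv2.resize(im[170:250,210:290],None,fx=7,fy=7,interpolation=cv2.INTER_CUBIC),cv2.COLOR_RGB2BGR))
E
```

```text
t 15.75 p [602.    6.2  92.5] psi 0.01966264130598851 tilt [ 0.  0. -1.] F [-2.6  0.1  7.5] w 18.5
```

View pics/w10c.png

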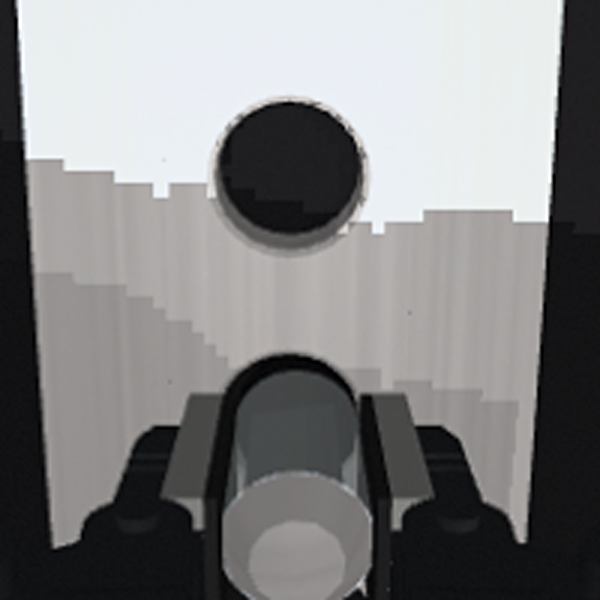

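View pics/s10c.png

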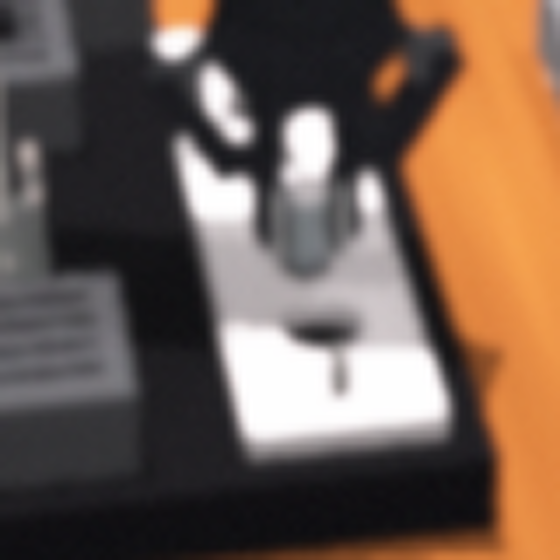

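drive_tool(
  series=[0,1,-0.5,0,0,0,1,0,0,0,0,0,0,0.2,0,0,0,0,0,0,-0.1,0,0,0,0,0,0,-0.1,0,0,0,0,0,0,-0.1],
)

```text
clock: 16.3
position: [601.3, 6.2, 90.2]
ee_rot: [[0.0, -0.0, 1.0], [-1.0, -0.0, 0.0], [0.0, -1.0, -0.0]]
contact_force: [0.5, -0.9, 0.2]
grip_width: 0.547
```

drive_tool(
  series=[0,-10,0,0,0,0,-0.1,0,-20,0,0,0,0,-0.1,0,-25,0,0,0,0,-0.1,0,-20,0,0,0,0,-0.1,0,-15,0,0,0,0,-0.1],
)

```text
clock: 16.8
position: [601.9, 6.0, 182.5]
ee_rot: [[0.0, 0.002, 1.0], [-1.0, 0.0, 0.0], [-0.0, -1.0, 0.002]]
contact_force: [0.3, -0.8, -0.7]
grip_width: 0.546
```

```bash
python3 - <<'E'
from h import *
for i in range(1): im,s=snap('wrist','w11'); rd()
print(proj('wrist',s,[[601.5,5.5,62],[601.5,5.5,106],[601.5,15.5,100]]))
cv2.imwrite('pics/w11c.png',cv2.cvtColor(cv2.resize(im[60:260,160:360],None,fx=3,fy=3,interpolation=cv2.INTER_CUBIC),cv2.COLOR_RGB2BGR))
im,s=snap('side','s11')
cv2.imwrite('pics/s11c.png',cv2.cvtColor(cv2.resize(im[170:250,210:290],None,fx=7,fy=7,interpolation=cv2.INTER_CUBIC),cv2.COLOR_RGB2BGR))
print(proj('side',s,[[601.5,5.5,62],[601.5,5.5,106]]))
E
```

```text
t 16.85 p [603.2   5.9 184.5] psi 0.009335440678578265 tilt [ 0.  0. -1.] F [0.5 0.1 1.4] w 47.2
[[256.5 195.7]
 [256.2 214.5]
 [256.2 196.4]]
[[252.7 207.4]
 [252.6 195.3]]
```

View pics/w11c.png

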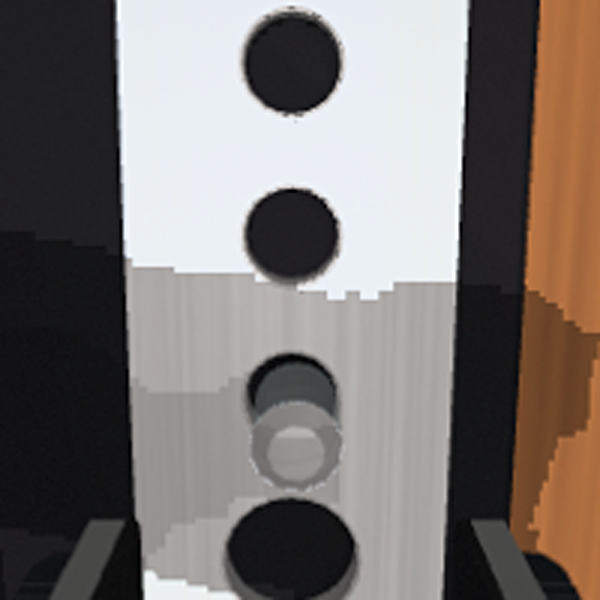

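View pics/s11c.png

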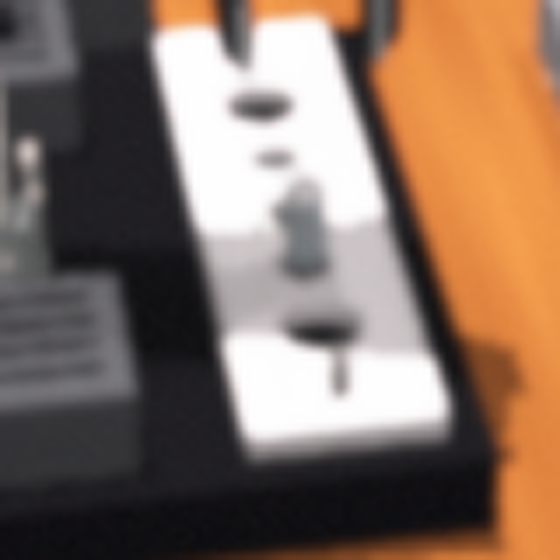

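```bash
python3 - <<'E'
from h import *
rd()
plan([(515,-261,150,0,10)],-0.3)
E
```

```text
t 16.9 p [602.8   6.  182.9] psi 0.019183763731684875 tilt [ 0.  0. -1.] F [0.6 0.7 0.6] w 46.8
[27.0, 3.0, -9.0, 0.0, 0.0, 0.0, -0.3, 27.0, 3.0, -9.0, 0.0, 0.0, 0.0, -0.3, 27.0, 3.0, -9.0, 0.0, 0.0, 0.0, -0.3, 27.0, 3.0, -9.0, 0.0, 0.0, 0.0, -0.3, 26.0, 3.0, -9.0, 0.0, 0.0, 0.0, -0.3]
[27.0, 3.0, -9.0, -0.1, 0.0, 0.0, -0.3, 26.0, 4.0, -8.0, 0.0, 0.0, 0.0, -0.3, 27.0, 3.0, -9.0, -0.1, 0.0, 0.0, -0.3, 26.0, 4.0, -8.0, 0.0, 0.0, 0.0, -0.3, 27.0, 3.0, -9.0, -0.1, 0.0, 0.0, -0.3]
end [ 515.  -261.   150.4] 0.019394763110321726
```

drive_tool(
  series=[27,3,-9,0,0,0,-0.3,27,3,-9,0,0,0,-0.3,27,3,-9,0,0,0,-0.3,27,3,-9,0,0,0,-0.3,26,3,-9,0,0,0,-0.3],
)

```text
clock: 17.4
position: [555.4, -128.7, 164.4]
ee_rot: [[0.0, -0.002, 1.0], [-1.0, 0.0, 0.0], [-0.0, -1.0, -0.002]]
contact_force: [-0.0, -0.7, -0.8]
grip_width: 0.652
```

drive_tool(
  series=[27,3,-9,0,0,0,-0.3,26,4,-8,0,0,0,-0.3,27,3,-9,0,0,0,-0.3,26,4,-8,0,0,0,-0.3,27,3,-9,0,0,0,-0.3],
)

```text
clock: 17.9
position: [512.6, -261.3, 147.2]
ee_rot: [[0.001, -0.002, 1.0], [-1.0, 0.001, 0.001], [-0.001, -1.0, -0.002]]
contact_force: [-0.1, -0.4, 0.4]
grip_width: 0.643
```

drive_tool(
  series=[0,20,0,0,0,0,-0.3,0,20,0,0,0,0,-0.3,0,20,0,0,0,0,-0.3,0,20,0,0,0,0,-0.3,0,0,0,0,0,0,-0.3],
)

```text
clock: 18.4
position: [511.2, -259.4, 65.3]
ee_rot: [[0.0, -0.006, 1.0], [-1.0, 0.003, 0.0], [-0.003, -1.0, -0.006]]
contact_force: [-0.6, 0.5, -0.3]
grip_width: 0.652
```

```bash
python3 - <<'E'
from h import *
im,s=snap('wrist','w12'); rd(); print(proj('wrist',s,[[515,-260.5,56]]))
E
```

```text
t 18.45 p [ 512.2 -260.2   66.8] psi 0.00769340876172276 tilt [-0.  0. -1.] F [-0.7  0.1  0.4] w 55.0
[[265.4 265.8]]
```

View pics/w12.png

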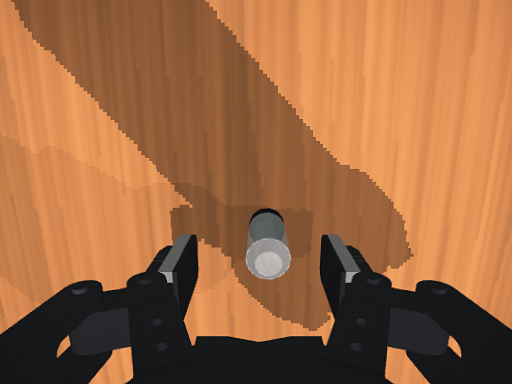

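drive_tool(
  series=[0.5,8,3,0,0,0,-0.3,0,10,0,0,0,0,-0.3,0,8,0,0,0,0,-0.3,0,0,0,0,0,0,0.2,0,0,0,0,0,0,1],
)

```text
clock: 18.95
position: [516.3, -261.3, 42.3]
ee_rot: [[0.0, -0.0, 1.0], [-1.0, 0.0, 0.0], [-0.0, -1.0, -0.0]]
contact_force: [-1.1, -0.6, 0.4]
grip_width: 0.315
```

drive_tool(
  series=[0,0,0,0,0,0,1,0,0,0,0,0,0,1,0,0,0,0,0,0,1,0,0,0,0,0,0,1,0,0,0,0,0,0,1],
)

```text
clock: 19.45
position: [516.5, -261.3, 42.5]
ee_rot: [[0.0, 0.0, 1.0], [-1.0, 0.0, 0.0], [-0.0, -1.0, 0.0]]
contact_force: [-0.4, 0.6, -0.6]
grip_width: 0.218
```

drive_tool(
  series=[0,-15,0,0,0,0,1,0,-30,0,0,0,0,1,0,-30,0,0,0,0,1,0,-25,0,0,0,0,1,0,0,0,0,0,0,1],
)

```text
clock: 19.95
position: [518.6, -262.9, 147.0]
ee_rot: [[-0.0, 0.008, 1.0], [-1.0, -0.003, -0.0], [0.003, -1.0, 0.008]]
contact_force: [0.2, -0.2, 0.2]
grip_width: 0.22
```

```bash
python3 - <<'E'
from h import *
rd()
plan([(601.7,46.2,165,0,10)],1)
E
```

```text
t 19.95 p [ 518.6 -262.9  147. ] psi -0.0009609650419827012 tilt [ 0. -0. -1.] F [ 0.2 -0.2  0.2] w 18.7
[-31.0, -2.0, 8.0, 0.0, 0.0, 0.0, 1.0, -31.0, -2.0, 8.0, 0.0, 0.0, 0.0, 1.0, -31.0, -2.0, 8.0, -0.1, 0.0, 0.0, 1.0, -31.0, -2.0, 8.0, 0.0, 0.0, 0.0, 1.0, -31.0, -2.0, 9.0, -0.1, 0.0, 0.0, 1.0]
[-31.0, -2.0, 8.0, 0.0, 0.0, 0.0, 1.0, -31.0, -2.0, 9.0, -0.1, 0.0, 0.0, 1.0, -31.0, -1.0, 8.0, 0.0, 0.0, 0.1, 1.0, -31.0, -2.0, 9.0, -0.1, 0.0, 0.0, 1.0, -30.0, -1.0, 8.0, 0.0, 0.0, 0.1, 1.0]
end [601.5  46.1 164.6] -0.0018607504594615979
```

drive_tool(
  series=[-31,-4,8,0,0,0,1,-31,-4,8,0,0,0,1,-31,-4,8,0,0,0,1,-31,-2,8,0,0,0,1,-31,-2,9,0,0,0,1],
)

```text
clock: 20.45
position: [557.1, -105.0, 158.5]
ee_rot: [[0.0, -0.001, 1.0], [-1.0, 0.0, 0.0], [-0.0, -1.0, -0.001]]
contact_force: [0.4, 0.6, -0.9]
grip_width: 0.219
```

drive_tool(
  series=[-31,-2,8,0,0,0,1,-31,-1,9,0,0,0,1,-31,0,8,0,0,0,1,-31,0,8,0,0,0,1,-30,0,8,0,0,0,1],
)

```text
clock: 20.95
position: [598.1, 49.2, 161.3]
ee_rot: [[0.001, -0.001, 1.0], [-1.0, 0.0, 0.001], [-0.0, -1.0, -0.001]]
contact_force: [-0.4, 0.6, -0.4]
grip_width: 0.222
```

drive_tool(
  series=[0,15,0,0,0,0,1,0,15,0,0,0,0,1,0,15,0,0,0,0,1,0,0,0,0,0,0,1,0,0,0,0,0,0,1],
)

```text
clock: 21.45
position: [597.9, 46.2, 116.0]
ee_rot: [[-0.002, -0.001, 1.0], [-1.0, -0.001, -0.002], [0.001, -1.0, -0.001]]
contact_force: [0.5, -0.3, -0.3]
grip_width: 0.222
```

```bash
python3 - <<'E'
from h import *
for i in range(1): im,s=snap('wrist','w13'); rd()
cv2.imwrite('pics/w13c.png',cv2.cvtColor(cv2.resize(im[100:300,160:360],None,fx=3,fy=3,interpolation=cv2.INTER_CUBIC),cv2.COLOR_RGB2BGR))
E
```

```text
t 21.5 p [598.5  46.5 116.6] psi -0.08769020075948734 tilt [ 0. -0. -1.] F [ 1.   0.  -0.1] w 18.4
```

View pics/w13c.png

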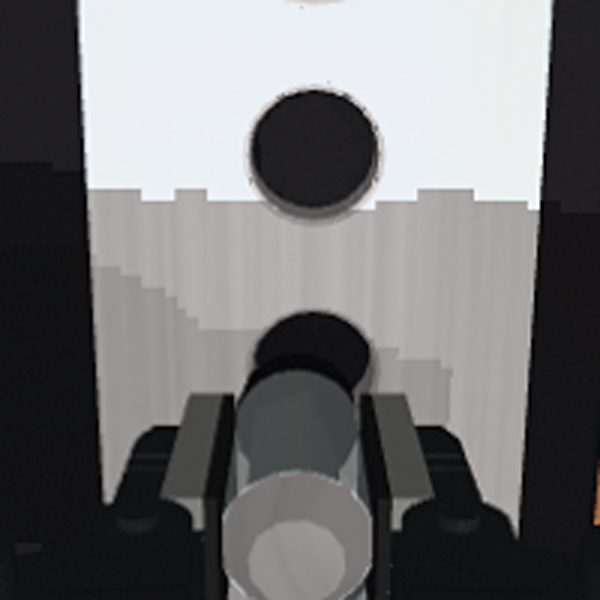

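drive_tool(
  series=[0.2,4,2.8,0,0,0,1,0,4,0,0,0,0,1,0,2,0,0,0,0,1,0,0,0,0,0,0,1,0,0,0,0,0,0,1],
)

```text
clock: 22.0
position: [601.2, 47.5, 106.5]
ee_rot: [[0.0, -0.0, 1.0], [-1.0, 0.0, 0.0], [-0.0, -1.0, -0.0]]
contact_force: [-0.5, -0.7, 0.2]
grip_width: 0.217
```

drive_tool(
  series=[0,1,0,0,0,0,1,0,1,0,0,0,0,1,0,1,0,0,0,0,1,0,1,0,0,0,0,1,0,0,0,0,0,0,1],
)

```text
clock: 22.5
position: [601.1, 47.5, 102.3]
ee_rot: [[0.0, -0.0, 1.0], [-1.0, 0.0, 0.0], [-0.0, -1.0, -0.0]]
contact_force: [1.2, 0.1, -0.3]
grip_width: 0.217
```

drive_tool(
  series=[0,1,0,0,0,0,1,0,1,0,0,0,0,1,0,1,0,0,0,0,1,0,1,0,0,0,0,1,0,0,0,0,0,0,1],
)

```text
clock: 23.0
position: [601.1, 47.5, 98.3]
ee_rot: [[0.0, -0.0, 1.0], [-1.0, -0.0, 0.0], [0.0, -1.0, -0.0]]
contact_force: [0.6, 0.2, 0.1]
grip_width: 0.221
```

drive_tool(
  series=[0.8,0,0.2,0,0,0,1,0,1,0,0,0,0,1,0,1,0,0,0,0,1,0,1,0,0,0,0,1,0,0,0,0,0,0,1],
)

```text
clock: 23.5
position: [601.3, 46.7, 95.3]
ee_rot: [[0.0, -0.0, 1.0], [-1.0, 0.0, 0.0], [-0.0, -1.0, -0.0]]
contact_force: [0.7, 0.8, 0.3]
grip_width: 0.219
```

drive_tool(
  series=[0,1,0,0,0,0,1,0,1,0,0,0,0,1,0,1,0,0,0,0,1,0,0,0,0,0,0,1,0,0,0,0,0,0,1],
)

```text
clock: 24.0
position: [601.4, 46.7, 92.5]
ee_rot: [[0.0, 0.0, 1.0], [-1.0, 0.0, 0.0], [-0.0, -1.0, 0.0]]
contact_force: [0.6, 0.1, 0.9]
grip_width: 0.222
```

drive_tool(
  series=[0,1,0,0,0,0,1,0,0.5,0,0,0,0,1,0,0,0,0,0,0,1,0,0,0,0,0,0,1,0,0,0,0,0,0,1],
)

```text
clock: 24.5
position: [601.5, 46.7, 92.5]
ee_rot: [[0.0, 0.0, 1.0], [-1.0, 0.001, 0.0], [-0.001, -1.0, 0.0]]
contact_force: [-2.9, 0.1, 10.2]
grip_width: 0.223
```

drive_tool(
  series=[0,0,0,0,0,0,0.2,0,0,0,0,0,0,-0.1,0,0,0,0,0,0,-0.1,0,0,0,0,0,0,-0.1,0,0,0,0,0,0,-0.1],
)

```text
clock: 25.0
position: [601.3, 46.7, 90.7]
ee_rot: [[0.0, -0.0, 1.0], [-1.0, -0.0, 0.0], [0.0, -1.0, -0.0]]
contact_force: [-0.5, 0.9, 0.3]
grip_width: 0.548
```

drive_tool(
  series=[0,-10,0,0,0,0,-0.1,0,-20,0,0,0,0,-0.1,0,-25,0,0,0,0,-0.1,0,-25,0,0,0,0,-0.1,0,-15,0,0,0,0,-0.1],
)

```text
clock: 25.5
position: [602.3, 46.4, 188.6]
ee_rot: [[0.0, 0.003, 1.0], [-1.0, 0.001, 0.0], [-0.001, -1.0, 0.003]]
contact_force: [0.6, -0.7, 0.2]
grip_width: 0.548
```

```bash
python3 - <<'E'
from h import *
for i in range(1): im,s=snap('wrist','w14'); rd()
cv2.imwrite('pics/w14c.png',cv2.cvtColor(cv2.resize(im[60:260,160:360],None,fx=3,fy=3,interpolation=cv2.INTER_CUBIC),cv2.COLOR_RGB2BGR))
im,s=snap('side','s14')
cv2.imwrite('pics/s14c.png',cv2.cvtColor(cv2.resize(im[170:250,210:290],None,fx=7,fy=7,interpolation=cv2.INTER_CUBIC),cv2.COLOR_RGB2BGR))
print((proj('side',s,[[601.5,5.5,106],[601.5,46,106]])-[210,170])*7)
plan([(461,-320,200,0,10)],-0.6)
E
```

```text
t 25.55 p [603.4  46.5 190.3] psi 0.006097611668979996 tilt [ 0.  0. -1.] F [0.7 0.3 1.5] w 47.2
[[298.4 177.1]
 [282.7 123.7]]
[37.0, -1.0, -14.0, 0.0, 0.0, 0.0, -0.6, 37.0, -1.0, -14.0, 0.0, 0.0, 0.0, -0.6, 37.0, -1.0, -14.0, 0.0, 0.0, 0.0, -0.6, 37.0, -1.0, -14.0, 0.0, 0.0, 0.0, -0.6, 36.0, -1.0, -14.0, 0.0, 0.0, 0.0, -0.6]
[37.0, -2.0, -14.0, -0.1, 0.0, 0.0, -0.6, 36.0, -1.0, -14.0, 0.0, 0.0, 0.0, -0.6, 37.0, -1.0, -15.0, -0.1, 0.0, 0.0, -0.6, 36.0, -2.0, -14.0, 0.0, 0.0, 0.0, -0.6, 37.0, -1.0, -15.0, -0.1, 0.0, -0.1, -0.6]
end [ 460.9 -320.5  199.6] 0.01968564464672983
```

View pics/s14c.png

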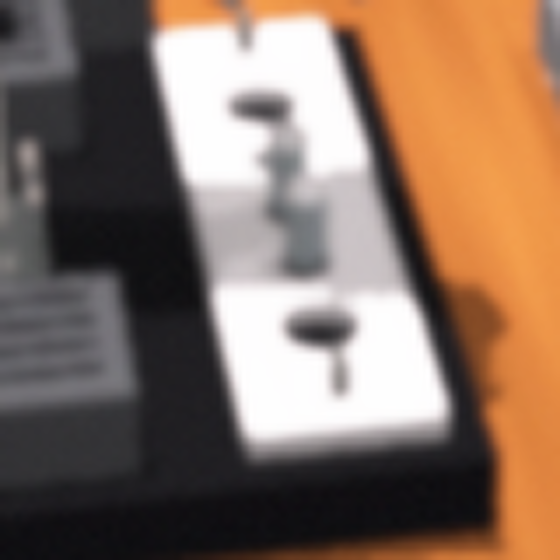

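View pics/w14c.png

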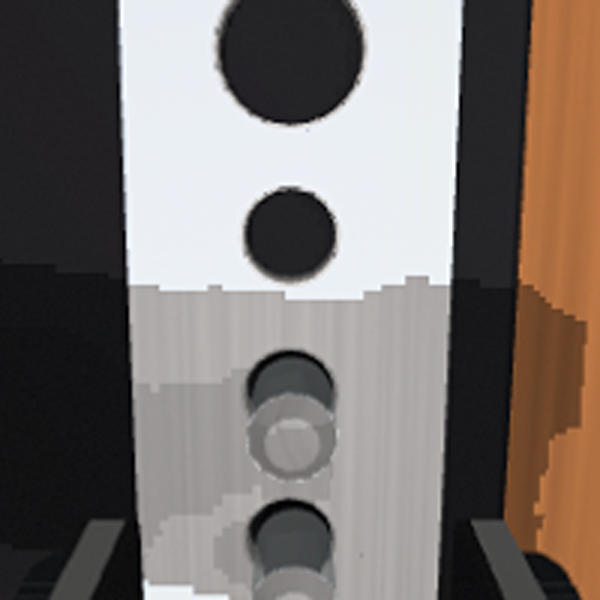

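drive_tool(
  series=[43,0,-14,0,0,0,-0.6,43,0,-14,0,0,0,-0.6,43,0,-14,0,0,0,-0.6,43,-1,-14,0,0,0,-0.6,43,-1,-14,0,0,0,-0.6],
)

```text
clock: 26.1
position: [530.0, -169.5, 186.9]
ee_rot: [[0.001, -0.002, 1.0], [-1.0, 0.001, 0.001], [-0.001, -1.0, -0.002]]
contact_force: [0.7, -0.3, -0.2]
grip_width: 0.798
```

drive_tool(
  series=[43,0,-14,0,0,0,-0.6,43,0,-14,0,0,0,-0.6,43,0,-14,0,0,0,-0.6,43,0,-15,0,0,0,-0.6,42,0,-15,0,0,0,-0.6],
)

```text
clock: 26.6
position: [458.3, -383.5, 186.7]
ee_rot: [[0.0, -0.002, 1.0], [-1.0, 0.001, 0.0], [-0.001, -1.0, -0.002]]
contact_force: [0.5, -0.8, -0.1]
grip_width: 0.798
```

drive_tool(
  series=[0,30,0,0,0,0,-0.6,0,30,0,0,0,0,-0.6,0,30,0,0,0,0,-0.6,0,10,0,0,0,0,-0.6,0,0,0,0,0,0,-0.6],
)

```text
clock: 27.1
position: [458.4, -381.4, 86.0]
ee_rot: [[0.0, -0.004, 1.0], [-1.0, 0.002, 0.0], [-0.002, -1.0, -0.004]]
contact_force: [0.1, 0.2, -0.4]
grip_width: 0.798
```

```bash
python3 - <<'E'
from h import *
im,s=snap('wrist','w15'); rd(); print(proj('wrist',s,[[461,-382.7,76]]))
E
```

```text
t 27.15 p [ 459.3 -382.3   87.6] psi 0.01744804911082203 tilt [-0.  0. -1.] F [-0.4 -1.2  0.3] w 67.7
[[262.4 265.6]]
```

View pics/w15.png

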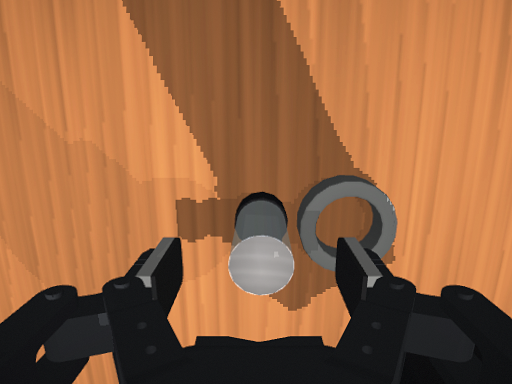

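drive_tool(
  series=[0,12,1,0,0,0,-0.6,0,12,0,0,0,0,-0.6,0,8,0,0,0,0,-0.6,0,0,0,0,0,0,0,0,0,0,0,0,0,1],
)

```text
clock: 27.65
position: [460.5, -382.4, 55.9]
ee_rot: [[0.0, -0.0, 1.0], [-1.0, 0.0, 0.0], [-0.0, -1.0, -0.0]]
contact_force: [-0.5, 0.1, -0.1]
grip_width: 0.467
```

drive_tool(
  series=[0,0,0,0,0,0,1,0,0,0,0,0,0,1,0,0,0,0,0,0,1,0,0,0,0,0,0,1,0,0,0,0,0,0,1],
)

```text
clock: 28.15
position: [460.7, -382.5, 56.2]
ee_rot: [[0.0, 0.0, 1.0], [-1.0, -0.0, 0.0], [0.0, -1.0, 0.0]]
contact_force: [-0.6, -0.2, 2.3]
grip_width: 0.326
```

drive_tool(
  series=[0,-15,0,0,0,0,1,0,-30,0,0,0,0,1,0,-30,0,0,0,0,1,0,-30,0,0,0,0,1,0,-15,0,0,0,0,1],
)

```text
clock: 28.65
position: [461.2, -383.5, 179.4]
ee_rot: [[-0.0, 0.004, 1.0], [-1.0, -0.003, -0.0], [0.003, -1.0, 0.004]]
contact_force: [0.2, -0.3, -0.4]
grip_width: 0.334
```

```bash
python3 - <<'E'
from h import *
rd(); im,s=snap('wrist','w16')
plan([(601.4,-38,185,0,10)],1)
E
```

```text
t 28.65 p [ 461.2 -383.5  179.4] psi -0.0008252387561543398 tilt [ 0. -0. -1.] F [ 0.2 -0.3 -0.4] w 28.4
[-35.0, 0.0, 14.0, 0.0, 0.0, 0.0, 1.0, -35.0, -1.0, 14.0, 0.0, 0.0, 0.0, 1.0, -34.0, 0.0, 14.0, 0.0, 0.0, 0.0, 1.0, -35.0, -1.0, 14.0, 0.0, 0.0, 0.0, 1.0, -34.0, 0.0, 14.0, -0.1, 0.0, 0.0, 1.0]
[-35.0, -1.0, 14.0, 0.0, 0.0, 0.0, 1.0, -34.0, 0.0, 14.0, -0.1, 0.0, 0.1, 1.0, -35.0, -1.0, 14.0, 0.0, 0.0, 0.0, 1.0, -34.0, 0.0, 14.0, -0.1, 0.0, 0.1, 1.0, -35.0, -1.0, 14.0, 0.0, 0.0, 0.0, 1.0]
end [601.8 -38.  185.2] 0.0025335266462356123
```

View pics/w16.png

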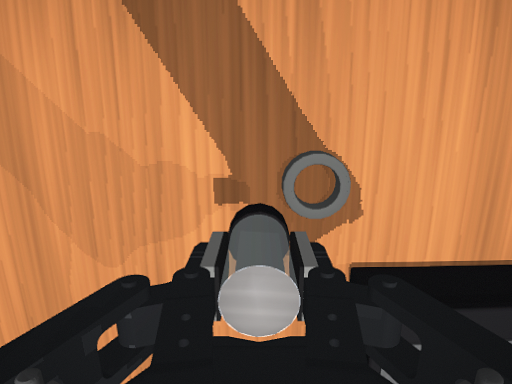

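drive_tool(
  series=[-35,0,14,0,0,0,1,-35,-1,14,0,0,0,1,-34,0,14,0,0,0,1,-35,-1,14,0,0,0,1,-34,0,14,0,0,0,1],
)

```text
clock: 29.2
position: [530.4, -207.5, 177.2]
ee_rot: [[0.001, -0.001, 1.0], [-1.0, 0.001, 0.001], [-0.001, -1.0, -0.001]]
contact_force: [0.7, -0.6, -0.6]
grip_width: 0.327
```

drive_tool(
  series=[-35,0,14,0,0,0,1,-34,0,14,0,0,0,1,-35,0,14,0,0,0,1,-34,0,14,0,0,0,1,-35,0,14,0,0,0,1],
)

```text
clock: 29.7
position: [600.2, -34.7, 177.1]
ee_rot: [[0.0, -0.002, 1.0], [-1.0, 0.0, 0.0], [-0.0, -1.0, -0.002]]
contact_force: [0.2, 0.1, -1.6]
grip_width: 0.327
```

drive_tool(
  series=[0,15,0,0,0,0,1,0,20,0,0,0,0,1,0,15,0,0,0,0,1,0,0,0,0,0,0,1,0,0,0,0,0,0,1],
)

```text
clock: 30.2
position: [600.2, -37.0, 127.7]
ee_rot: [[-0.001, -0.001, 1.0], [-1.0, -0.0, -0.001], [0.0, -1.0, -0.001]]
contact_force: [-0.5, -0.9, -0.4]
grip_width: 0.326
```

```bash
python3 - <<'E'
from h import *
for i in range(1): im,s=snap('wrist','w17'); rd()
cv2.imwrite('pics/w17c.png',cv2.cvtColor(cv2.resize(im[100:320,150:370],None,fx=2.7,fy=2.7,interpolation=cv2.INTER_CUBIC),cv2.COLOR_RGB2BGR))
E
```

```text
t 30.25 p [600.7 -37.  128.4] psi -0.034206308008125 tilt [ 0. -0. -1.] F [-0.6 -1.3 -0.1] w 28.0
```

View pics/w17c.png

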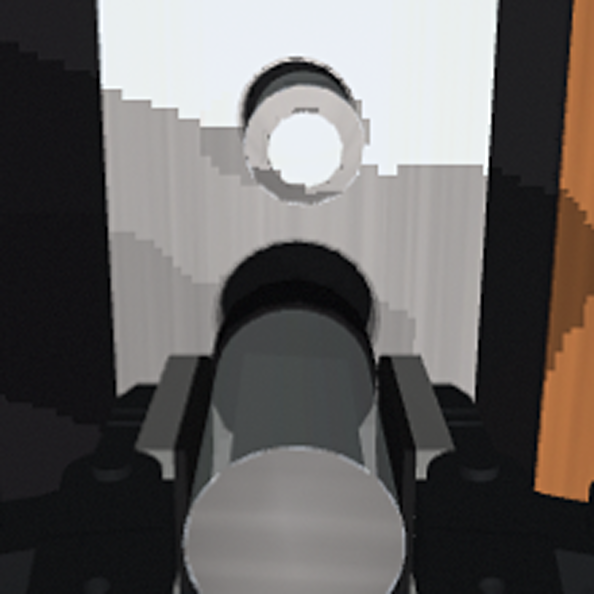

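drive_tool(
  series=[1,4,0.6,0,0,0,1,0,3,0,0,0,0,1,0,2,0,0,0,0,1,0,1,0,0,0,0,1,0,0,0,0,0,0,1],
)

```text
clock: 30.75
position: [601.0, -37.2, 117.9]
ee_rot: [[0.0, -0.0, 1.0], [-1.0, 0.0, 0.0], [-0.0, -1.0, -0.0]]
contact_force: [-0.2, -0.2, 0.1]
grip_width: 0.33
```

drive_tool(
  series=[0,1,0,0,0,0,1,0,1,0,0,0,0,1,0,1,0,0,0,0,1,0,1,0,0,0,0,1,0,0,0,0,0,0,1],
)

```text
clock: 31.25
position: [601.0, -37.1, 113.9]
ee_rot: [[0.0, -0.0, 1.0], [-1.0, 0.0, 0.0], [-0.0, -1.0, -0.0]]
contact_force: [-0.3, -0.2, -0.3]
grip_width: 0.328
```

drive_tool(
  series=[0,1,0,0,0,0,1,0,1,0,0,0,0,1,0,1,0,0,0,0,1,0,1,0,0,0,0,1,0,0,0,0,0,0,1],
)

```text
clock: 31.75
position: [601.1, -36.8, 109.8]
ee_rot: [[0.001, 0.0, 1.0], [-1.0, 0.001, 0.001], [-0.001, -1.0, 0.0]]
contact_force: [0.3, 2.0, -1.1]
grip_width: 0.328
```

drive_tool(
  series=[-0.6,1,0,0,0,0,1,0,1,0,0,0,0,1,0,1,0,0,0,0,1,0,1,0,0,0,0,1,0,0,0,0,0,0,1],
)

```text
clock: 32.25
position: [601.1, -36.6, 106.2]
ee_rot: [[0.0, -0.0, 1.0], [-1.0, 0.0, 0.0], [-0.0, -1.0, -0.0]]
contact_force: [-0.8, 2.5, 3.3]
grip_width: 0.329
```

drive_tool(
  series=[0,1,0,0,0,0,1,0,0,0,0,0,0,1,0,0,0,0,0,0,1,0,0,0,0,0,0,1,0,0,0,0,0,0,1],
)

```text
clock: 32.75
position: [601.1, -36.7, 106.2]
ee_rot: [[0.0, 0.0, 1.0], [-1.0, 0.001, 0.0], [-0.001, -1.0, 0.0]]
contact_force: [-2.9, 2.5, 10.3]
grip_width: 0.329
```

Bottomed at z=106.2, exactly as predicted. Release and check.

drive_tool(
  series=[0,0,0,0,0,0,0.2,0,0,0,0,0,0,-0.3,0,0,0,0,0,0,-0.3,0,0,0,0,0,0,-0.3,0,0,0,0,0,0,-0.3],
)

```text
clock: 33.25
position: [600.9, -36.9, 104.8]
ee_rot: [[0.0, -0.0, 1.0], [-1.0, -0.0, 0.0], [0.0, -1.0, -0.0]]
contact_force: [0.1, 0.2, -0.1]
grip_width: 0.649
```

drive_tool(
  series=[0,-10,0,0,0,0,-0.3,0,-25,0,0,0,0,-0.3,0,-30,0,0,0,0,-0.3,0,-35,0,0,0,0,-0.3,0,-20,0,0,0,0,-0.3],
)

```text
clock: 33.75
position: [602.1, -37.3, 228.5]
ee_rot: [[-0.0, 0.004, 1.0], [-1.0, 0.0, -0.0], [-0.0, -1.0, 0.004]]
contact_force: [1.2, 0.9, -1.0]
grip_width: 0.648
```

```bash
python3 - <<'E'
from h import *
for i in range(1): im,s=snap('wrist','w18'); rd()
im,s=snap('side','s18')
cv2.imwrite('pics/s18c.png',cv2.cvtColor(cv2.resize(im[170:250,210:290],None,fx=7,fy=7,interpolation=cv2.INTER_CUBIC),cv2.COLOR_RGB2BGR))
print((proj('side',s,[[601.5,5.5,106],[601.5,46,106],[601.5,-38,130]])-[210,170])*7)
im,s=snap('top','t18')
for c in('side','top'): print([(np.array(o['point']),round(o['confidence'],2)) for o in finder.boxes_of(c,'cage')])
plan([(519,376,235,8.6,10)],-0.3)
E
```

```text
t 33.8 p [603.5 -37.6 231.1] psi -0.0068855946774077316 tilt [ 0.  0. -1.] F [ 1.2 -1.   1.6] w 55.3
[[298.4 177.1]
 [282.7 123.7]
 [315.8 189.4]]
[(array([532.4, 317.1,  81.7]), 0.82)]
[(array([529.7, 332.9,  83.4]), 0.66)]
[-41.0, -1.0, -8.0, 0.0, -0.9, 0.0, -0.3, -41.0, -1.0, -7.0, 0.0, -0.9, 0.0, -0.3, -42.0, -1.0, -7.0, 0.0, -0.8, 0.0, -0.3, -42.0, -1.0, -6.0, 0.0, -0.9, 0.0, -0.3, -42.0, -1.0, -6.0, 0.0, -0.8, 0.0, -0.3]
[-42.0, -1.0, -5.0, 0.0, -0.9, 0.0, -0.3, -42.0, -1.0, -4.0, 0.0, -0.8, 0.0, -0.3, -42.0, -1.0, -4.0, 0.0, -0.9, 0.0, -0.3, -41.0, -1.0, -3.0, 0.0, -0.8, 0.0, -0.3, -42.0, -1.0, -3.0, 0.1, -0.9, 0.0, -0.3]
end [519.  376.2 234.7] 8.629282330549973
```

View pics/s18c.png

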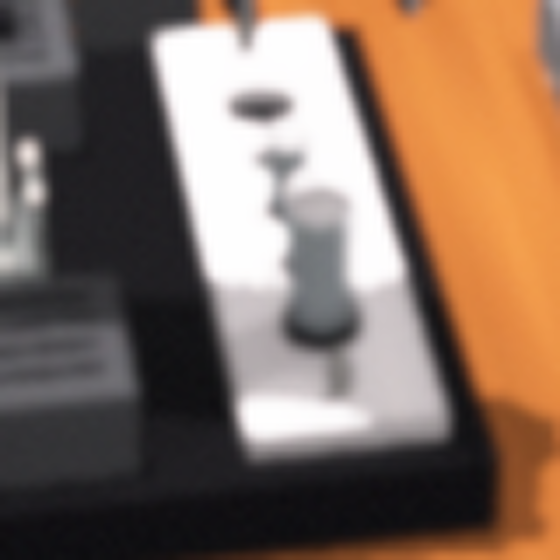

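View pics/t18.png

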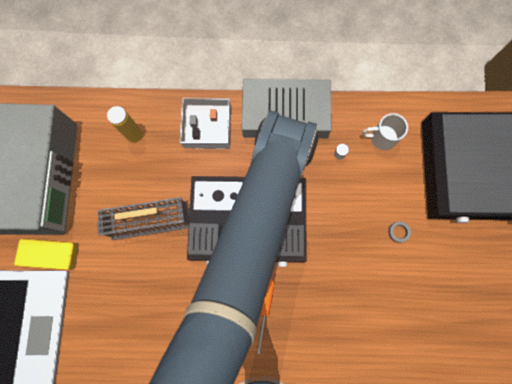

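View pics/w18.png

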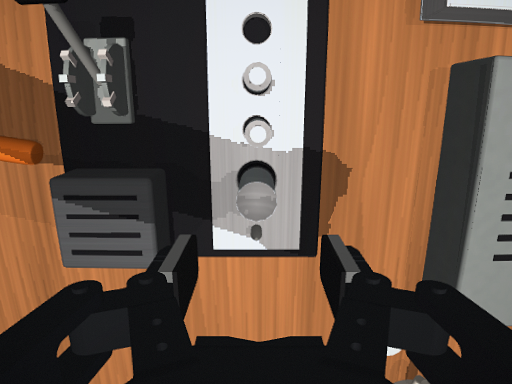

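```bash
python3 - <<'E'
import cv2
t=cv2.imread('pics/t18.png')
cv2.imwrite('pics/t18c.png',cv2.resize(t[190:250,90:210],None,fx=6.6,fy=6.6,interpolation=cv2.INTER_CUBIC))
E
```

```text
(no output)
```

View pics/t18c.png

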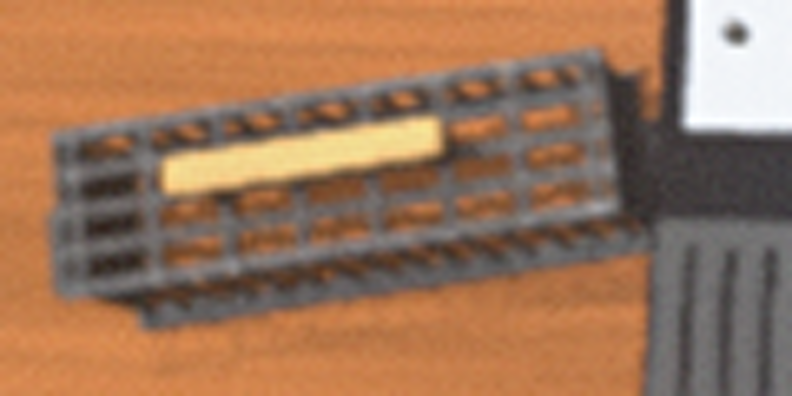

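```bash
python3 - <<'E'
from h import *
s=st()
P=(np.array([(163,172),(440,133)])+.5)/6.6-.5+[90,190]
b=onz('top',s,P,128); c=b.mean(0); print(b,c,np.linalg.norm(b[0]-b[1]))
d=b[0]-b[1]; th=np.arctan2(-d[0],d[1]); print('yaw',np.degrees(th))
R=np.array([[np.cos(th),-np.sin(th)],[np.sin(th),np.cos(th)]])
def L(x,y,z): return [*(R@[x,y]+c[:2]),z]
pts=[L(0,-130,5),L(0,-140,5),L(35,-113,85),L(-35,-113,85),L(35,113,85),L(0,-138,0)]
print(np.array(pts)); print((proj('top',s,pts)-[90,190])*6.6)
im,s=snap('side','s19')
cv2.imwrite('pics/s19c.png',cv2.cvtColor(cv2.resize(im[120:220,170:270],None,fx=6,fy=6,interpolation=cv2.INTER_CUBIC),cv2.COLOR_RGB2BGR))
print((proj('side',s,b)-[170,120])*6,(proj('side',s,pts)-[170,120])*6)
E
```

```text
[[529.7 387.  128. ]
 [546.6 279.8 128. ]] [538.1 333.4 128. ] 108.47580022556467
yaw 8.943978004338266
[[558.3 205.    5. ]
 [559.9 195.1   5. ]
 [590.3 227.2  85. ]
 [521.1 216.3  85. ]
 [555.1 450.5  85. ]
 [559.6 197.1   0. ]]
[[683.8 153. ]
 [706.3 149.8]
 [599.6  45.6]
 [616.8 210.9]
 [ 49.3 122.4]
 [703.7 152.3]]
[[272.1  74.5]
 [319.6 156.2]] [[364.6 406.9]
 [369.5 416.2]
 [410.9 261.1]
 [290.1 282.7]
 [306.6  87.5]
 [368.8 421.6]]
```

View pics/s19c.png

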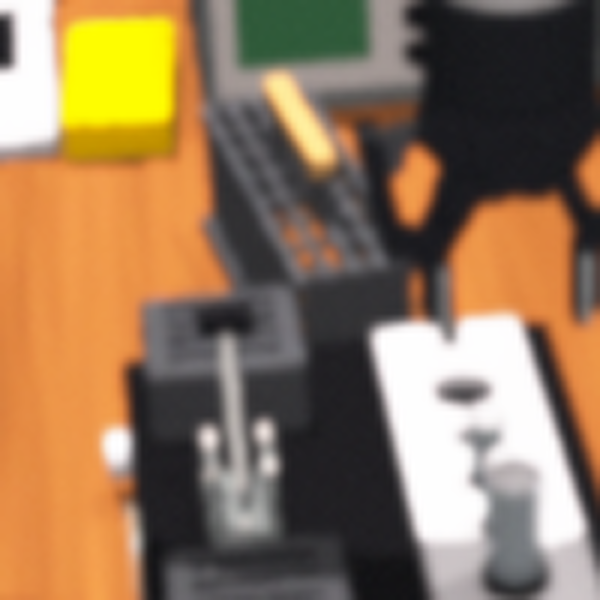

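```bash
python3 - <<'E'
from h import *
plan([(560,190,260,9,5)],-0.3)
E
```

```text
[-45.0, -7.0, -8.0, 0.0, -1.8, 0.0, -0.3, -46.0, -7.0, -7.0, 0.0, -1.8, 0.0, -0.3, -46.0, -7.0, -5.0, 0.0, -1.8, 0.0, -0.3, -46.0, -7.0, -4.0, 0.1, -1.8, 0.0, -0.3, -45.0, -8.0, -2.0, 0.0, -1.8, 0.0, -0.3]
end [559.9 189.7 260.1] 9.032682393213875
```

drive_tool(
  series=[-45,-7,-8,0,-1.8,0,-0.3,-46,-7,-7,0,-1.8,0,-0.3,-46,-7,-5,0,-1.8,0,-0.3,-46,-7,-4,0,-1.8,0,-0.3,-45,-8,-2,0,-1.8,0,-0.3],
)

```text
clock: 34.55
position: [559.3, 191.2, 259.8]
ee_rot: [[0.158, -0.003, 0.987], [-0.987, -0.001, 0.158], [0.001, -1.0, -0.003]]
contact_force: [0.8, 0.2, 0.2]
grip_width: 0.649
```

drive_tool(
  series=[0,0,0,0,0,0,-0.3,0,0,0,0,0,0,-0.3,0,0,0,0,0,0,-0.3,0,0,0,0,0,0,-0.3,0,0,0,0,0,0,-0.3],
)

```text
clock: 35.05
position: [560.9, 187.8, 260.7]
ee_rot: [[0.154, -0.0, 0.988], [-0.988, -0.0, 0.154], [0.0, -1.0, -0.0]]
contact_force: [-1.4, 0.2, -0.8]
grip_width: 0.649
```

```bash
python3 - <<'E'
from h import *
im,s=snap('wrist','w20'); rd()
im,_=snap('top','t20')
E
```

```text
t 35.1 p [560.9 188.1 260.8] psi 8.889600417593261 tilt [-0. -0. -1.] F [-0.5 -0.   0.2] w 55.2
```

View pics/w20.png

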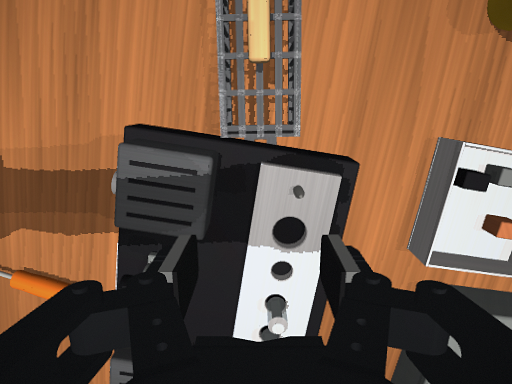

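```bash
python3 - <<'E'
from h import *
s=st()
im=cv2.imread('pics/w20.png'); cv2.imwrite('pics/w20c.png',cv2.resize(im[0:170,180:340],None,fx=4,fy=3.5,interpolation=cv2.INTER_CUBIC))
print(onz('wrist',s,[(220,135),(299,135)],85),onz('wrist',s,[(262,147)],50),onz('wrist',s,[(262,139)],5),onz('wrist',s,[(260,61)],128))
print(proj('wrist',s,[[541.5-120,210.3,50],[541.5+120,210.3,50],[601.5,45+130,62]]))
E
```

```text
[[522.1 222.3  85. ]
 [590.8 233.1  85. ]] [[561.3 213.3  50. ]] [[561.2 216.8   5. ]] [[547.9 283.5 128. ]]
[[121.8 128.6]
 [359.4 165.6]
 [296.1 193.1]]
```

View pics/w20c.png

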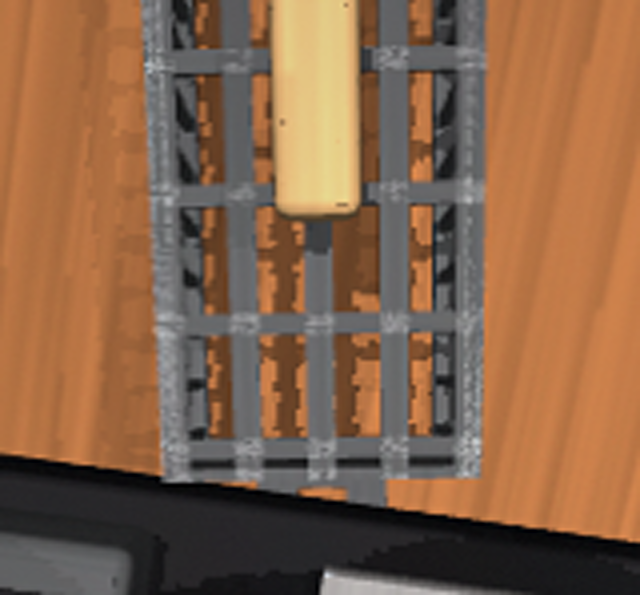

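```bash
python3 - <<'E'
from h import *
plan([(538.5,333.5,200,9,5)],-0.3)
E
```

```text
[-29.0, 12.0, 0.0, 0.0, 0.0, 0.0, -0.3, -29.0, 12.0, 0.0, 0.0, 0.0, 0.0, -0.3, -30.0, 12.0, 0.0, 0.0, 0.0, 0.0, -0.3, -29.0, 12.0, 0.0, 0.0, 0.0, 0.0, -0.3, -30.0, 13.0, 0.0, 0.0, -0.1, 0.0, -0.3]
end [538.1 333.6 199.9] 9.020666714636691
```

drive_tool(
  series=[-29,12,0,0,0,0,-0.3,-29,12,0,0,0,0,-0.3,-30,12,0,0,0,0,-0.3,-29,12,0,0,0,0,-0.3,-30,12,0,0,0,0,-0.3],
)

```text
clock: 35.65
position: [537.6, 335.3, 200.6]
ee_rot: [[0.156, 0.0, 0.988], [-0.988, 0.0, 0.156], [-0.0, -1.0, 0.0]]
contact_force: [0.5, -0.0, 0.4]
grip_width: 0.654
```

drive_tool(
  series=[0,15,0,0,0,0,-0.3,0,10,0,0,0,0,-0.3,0,0,0,0,0,0,-0.3,0,0,0,0,0,0,-0.3,0,0,0,0,0,0,-0.3],
)

```text
clock: 36.15
position: [538.6, 333.6, 177.0]
ee_rot: [[0.155, 0.001, 0.988], [-0.988, 0.001, 0.155], [-0.001, -1.0, 0.001]]
contact_force: [-0.5, 0.3, -0.4]
grip_width: 0.648
```

```bash
python3 - <<'E'
from h import *
im,s=snap('wrist','w21'); rd(); print(proj('wrist',s,[[538.3,333.6,128],[529.8,387,128]]))
E
```

```text
t 36.2 p [538.5 333.9 177. ] psi 8.932963625604822 tilt [ 0.  0. -1.] F [-0.8 -0.2  0.2] w 55.3
[[256.1 229.4]
 [255.6 128. ]]
```

View pics/w21.png

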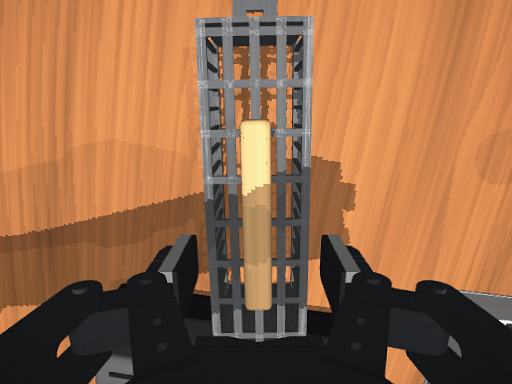

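drive_tool(
  series=[0,15,0,0,0,0,-0.3,0,15,0,0,0,0,-0.3,0,15,0,0,0,0,-0.3,0,8,0,0,0,0,-0.3,0,0,0,0,0,0,-0.3],
  squeeze=90,
)

```text
clock: 36.7
position: [536.5, 334.1, 120.8]
ee_rot: [[0.157, -0.003, 0.988], [-0.988, -0.002, 0.157], [0.002, -1.0, -0.003]]
contact_force: [-1.0, -0.2, 1.0]
grip_width: 0.653
```

drive_tool(
  series=[0,0,0,0,0,0,0.3,0,0,0,0,0,0,1,0,0,0,0,0,0,1,0,0,0,0,0,0,1,0,0,0,0,0,0,1],
)

```text
clock: 37.2
position: [537.7, 334.8, 123.8]
ee_rot: [[0.157, 0.0, 0.988], [-0.988, 0.001, 0.157], [-0.001, -1.0, 0.0]]
contact_force: [-2.1, -1.3, 5.2]
grip_width: 0.173
```

drive_tool(
  series=[0,0,0,0,0,0,1,0,0,0,0,0,0,1,0,0,0,0,0,0,1,0,0,0,0,0,0,1,0,0,0,0,0,0,1],
)

```text
clock: 37.7
position: [537.7, 334.8, 123.8]
ee_rot: [[0.157, 0.0, 0.988], [-0.988, 0.001, 0.157], [-0.001, -1.0, 0.0]]
contact_force: [-2.5, -0.9, 6.4]
grip_width: 0.168
```

drive_tool(
  series=[-3,0,0,0,0,0,1,-6,0,0,0,0,0,1,-8,0,0,0,0,0,1,-8,0,0,0,0,0,1,-6,0,0,0,0,0,1],
)

```text
clock: 38.2
position: [534.5, 362.9, 123.7]
ee_rot: [[0.155, 0.003, 0.988], [-0.988, -0.002, 0.155], [0.003, -1.0, 0.002]]
contact_force: [1.3, -6.1, 4.6]
grip_width: 0.172
```

drive_tool(
  series=[0,-5,0,0,0,0,1,0,-10,0,0,0,0,1,0,-10,0,0,0,0,1,0,-5,0,0,0,0,1,0,0,0,0,0,0,1],
)

```text
clock: 38.7
position: [533.3, 365.5, 154.3]
ee_rot: [[0.157, 0.002, 0.988], [-0.988, 0.002, 0.157], [-0.001, -1.0, 0.002]]
contact_force: [-0.4, -0.1, -4.3]
grip_width: 0.169
```

```bash
python3 - <<'E'
from h import *
im,s=snap('wrist','w22'); rd()
im,_=snap('top','t22')
plan([(555,372,265,9,5),(601.5,350,270,-0.2,5),(601.5,46,270,-0.2,10)],1)
E
```

```text
t 38.75 p [532.9 365.3 153.6] psi 9.02049187514844 tilt [ 0.  0. -1.] F [ 0.7  0.6 -4.4] w 14.3
[-1.0, -22.0, 5.0, 0.0, 0.0, 0.0, 1.0, -1.0, -22.0, 5.0, 0.0, 0.0, 0.0, 1.0, 0.0, -23.0, 4.0, 0.0, 0.0, 0.0, 1.0, -1.0, -22.0, 5.0, 0.0, 0.0, 0.0, 1.0, 0.0, -23.0, 4.0, 0.0, 0.0, 0.0, 1.0]
[6.0, -1.0, 9.0, 0.0, 1.8, 0.0, 1.0, 5.0, -1.0, 9.0, 0.0, 1.9, 0.0, 1.0, 5.0, -1.0, 9.0, 0.0, 1.8, 0.0, 1.0, 5.0, -1.0, 9.0, 0.0, 1.9, 0.0, 1.0, 5.0, -1.0, 8.0, 0.0, 1.8, 0.0, 1.0]
[30.0, 0.0, 0.0, 0.0, 0.0, 0.0, 1.0, 30.0, 0.0, 0.0, 0.0, 0.0, 0.0, 1.0, 31.0, 0.0, 0.0, 0.0, 0.0, 0.0, 1.0, 30.0, 0.0, 0.0, 0.0, 0.0, 0.0, 1.0, 31.0, 0.0, 0.0, 0.0, 0.0, 0.0, 1.0]
[30.0, 0.0, 0.0, 0.0, 0.0, 0.0, 1.0, 31.0, 0.0, 0.0, 0.0, 0.0, 0.0, 1.0, 30.0, 0.0, 0.0, 0.0, 0.0, 0.0, 1.0, 31.0, 0.0, 1.0, 0.0, 0.0, 0.0, 1.0, 30.0, 0.0, 0.0, 0.0, 0.0, 0.0, 1.0]
end [601.2  46.  270. ] -0.17803158915790243
```

View pics/w22.png

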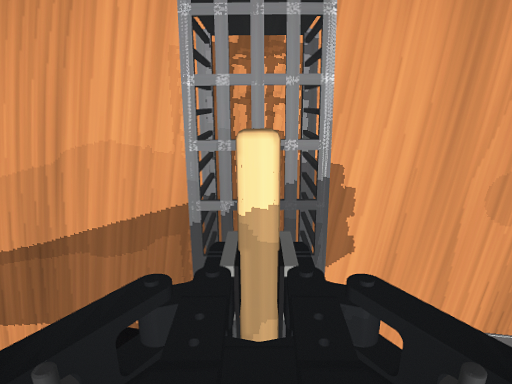

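View pics/t22.png

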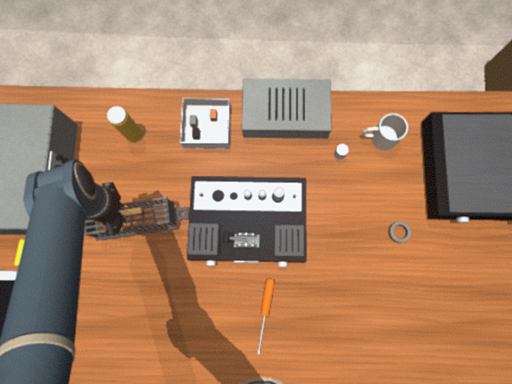

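drive_tool(
  series=[-1,-22,5,0,0,0,1,-1,-22,5,0,0,0,1,0,-23,4,0,0,0,1,-1,-23,5,0,0,0,1,0,-23,4,0,0,0,1],
)

```text
clock: 39.3
position: [554.8, 371.7, 266.2]
ee_rot: [[0.157, -0.001, 0.988], [-0.988, -0.001, 0.157], [0.0, -1.0, -0.001]]
contact_force: [0.5, -0.4, -4.0]
grip_width: 0.169
```

drive_tool(
  series=[6,-1,9,0,1.8,0,1,5,-1,9,0,1.9,0,1,5,-1,9,0,1.8,0,1,5,-1,9,0,1.9,0,1,5,-1,8,0,1.8,0,1],
)

```text
clock: 39.8
position: [601.9, 349.3, 269.8]
ee_rot: [[-0.006, -0.001, 1.0], [-1.0, -0.001, -0.006], [0.001, -1.0, -0.001]]
contact_force: [-0.5, 0.4, -4.4]
grip_width: 0.169
```

```bash
python3 - <<'E'
from h import *
rd()
plan([(601.5,46,270,-0.2,10)],1)
E
```

```text
t 39.8 p [601.9 349.3 269.8] psi -0.3692281749877357 tilt [-0. -0. -1.] F [-0.5  0.4 -4.4] w 14.3
[30.0, 0.0, 0.0, 0.0, 0.0, 0.0, 1.0, 30.0, 0.0, 0.0, 0.0, 0.0, 0.0, 1.0, 30.0, 0.0, 0.0, 0.0, 0.0, 0.0, 1.0, 30.0, 0.0, 0.0, 0.0, 0.0, 0.0, 1.0, 31.0, 0.0, 0.0, 0.0, 0.0, 0.0, 1.0]
[30.0, 0.0, 0.0, 0.0, 0.0, 0.0, 1.0, 31.0, 0.0, 0.0, 0.0, 0.0, 0.0, 1.0, 30.0, 0.0, 1.0, 0.0, -0.1, 0.0, 1.0, 31.0, 0.0, 0.0, 0.0, 0.0, 0.0, 1.0, 30.0, 0.0, 0.0, 0.1, -0.1, 0.1, 1.0]
end [601.1  46.3 270.2] -0.16917739749661764
```

drive_tool(
  series=[30,-1,0,0,0,0,1,30,-1,0,0,0,0,1,30,-1,0,0,0,0,1,30,0,0,0,0,0,1,30,0,0,0,0,0,1],
)

```text
clock: 40.3
position: [600.9, 198.3, 273.7]
ee_rot: [[-0.005, -0.0, 1.0], [-1.0, -0.0, -0.005], [0.0, -1.0, -0.0]]
contact_force: [-0.5, -0.3, -3.2]
grip_width: 0.165
```

drive_tool(
  series=[30,0,0,0,0,0,1,31,0,0,0,0,0,1,30,0,0,0,0,0,1,31,0,0,0,0,0,1,30,0,0,0,0,0,1],
)

```text
clock: 40.8
position: [600.3, 46.1, 273.8]
ee_rot: [[-0.005, -0.0, 1.0], [-1.0, -0.0, -0.005], [0.0, -1.0, -0.0]]
contact_force: [0.1, 0.6, -3.5]
grip_width: 0.169
```

drive_tool(
  series=[0,0,0,0,0,0,1,0,0,0,0,0,0,1,0,0,0,0,0,0,1,0,0,0,0,0,0,1,0,0,0,0,0,0,1],
)

```text
clock: 41.3
position: [600.3, 49.2, 273.8]
ee_rot: [[-0.002, -0.0, 1.0], [-1.0, 0.0, -0.002], [-0.0, -1.0, -0.0]]
contact_force: [0.3, 0.1, -3.2]
grip_width: 0.167
```

```bash
python3 - <<'E'
from h import *
rd()
im,s=snap('top','t23')
cv2.imwrite('pics/t23c.png',cv2.cvtColor(cv2.resize(im[150:280,170:330],None,fx=4.8,fy=4.8,interpolation=cv2.INTER_CUBIC),cv2.COLOR_RGB2BGR))
im,s=snap('side','s23')
cv2.imwrite('pics/s23c.png',cv2.cvtColor(cv2.resize(im[90:250,180:310],None,fx=3.7,fy=3.7,interpolation=cv2.INTER_CUBIC),cv2.COLOR_RGB2BGR))
im,s=snap('wrist','w23')
E
```

```text
t 41.3 p [600.3  49.2 273.8] psi -0.08651057786767942 tilt [-0.  0. -1.] F [ 0.3  0.1 -3.2] w 14.2
```

View pics/t23c.png

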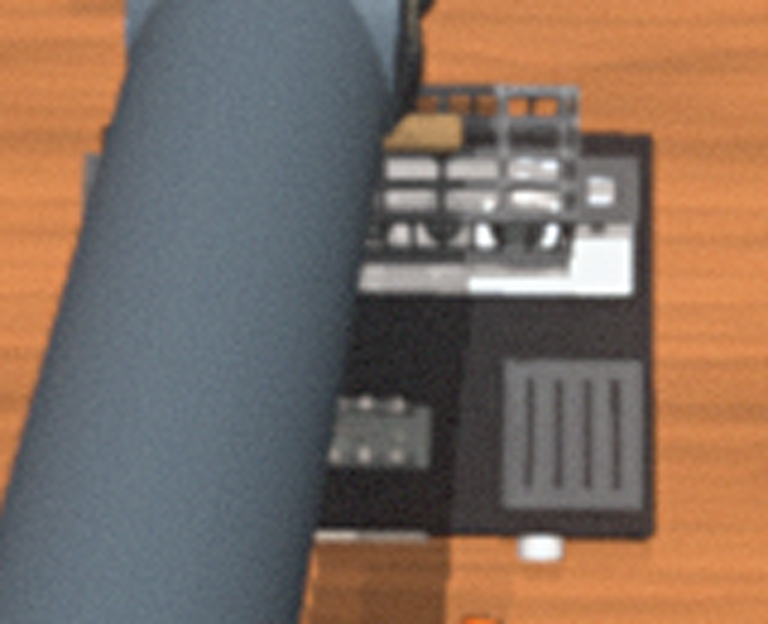

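View pics/s23c.png

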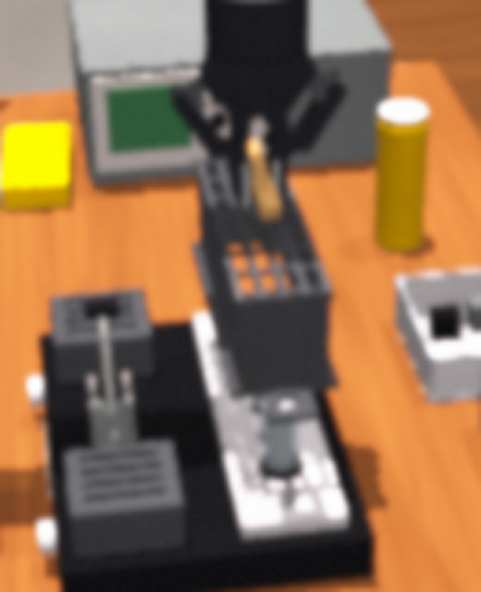

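View pics/w23.png

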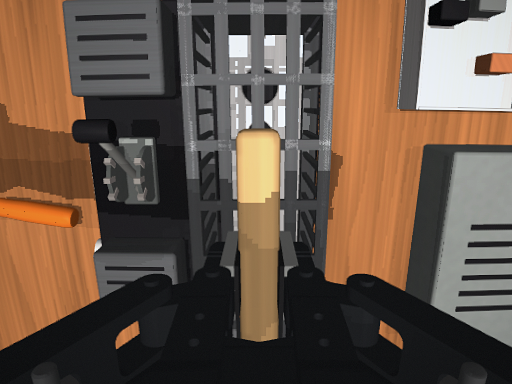

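```bash
python3 - <<'E'
from h import *
s=st()
t=(np.array([600,190])+.5)/4.8-.5+[170,150]
sd=(np.array([288,405])+.5)/3.7-.5+[180,90]
print(onz('top',s,[t],152.5),onz('side',s,[sd],152.5))
# peg tip right: top (598,228), 
t2=(np.array([598,228])+.5)/4.8-.5+[170,150]; print(onz('top',s,[t2],86))
# expected peg
print('bar end top', onz('top',s,[(np.array([462,132])+.5)/4.8-.5+[170,150]],278))
E
```

```text
[[600.7 -80.  152.5]] [[600.9 -79.9 152.5]]
[[593.5 -83.7  86. ]]
bar end top [[599.5  -5.5 278. ]]
```

drive_tool(
  series=[2.4,0,0.3,0,0,0,1,2.4,5,0.3,0,0,0,1,0,15,0,0,0,0,1,0,15,0,0,0,0,1,0,12,0,0,0,0,1],
)

```text
clock: 41.95
position: [599.9, 43.5, 224.6]
ee_rot: [[-0.003, -0.003, 1.0], [-1.0, -0.0, -0.003], [0.0, -1.0, -0.003]]
contact_force: [-0.1, -0.6, -3.5]
grip_width: 0.17
```

drive_tool(
  series=[0,0,0,0,0,0,1,0,0,0,0,0,0,1,0,0,0,0,0,0,1,0,0,0,0,0,0,1,0,0,0,0,0,0,1],
)

```text
clock: 42.45
position: [601.2, 43.3, 227.5]
ee_rot: [[-0.003, 0.001, 1.0], [-1.0, 0.0, -0.003], [-0.0, -1.0, 0.001]]
contact_force: [-0.6, 0.5, -4.4]
grip_width: 0.169
```

```bash
python3 - <<'E'
from h import *
rd()
im,s=snap('top','t24')
cv2.imwrite('pics/t24c.png',cv2.cvtColor(cv2.resize(im[165:235,170:320],None,fx=5.3,fy=5.3,interpolation=cv2.INTER_CUBIC),cv2.COLOR_RGB2BGR))
im,s=snap('side','s24')
cv2.imwrite('pics/s24c.png',cv2.cvtColor(cv2.resize(im[150:250,210:310],None,fx=5.8,fy=5.8,interpolation=cv2.INTER_CUBIC),cv2.COLOR_RGB2BGR))
E
```

```text
t 42.45 p [601.2  43.3 227.5] psi -0.17527170542545747 tilt [ 0.  0. -1.] F [-0.6  0.5 -4.4] w 14.4
```

View pics/t24c.png

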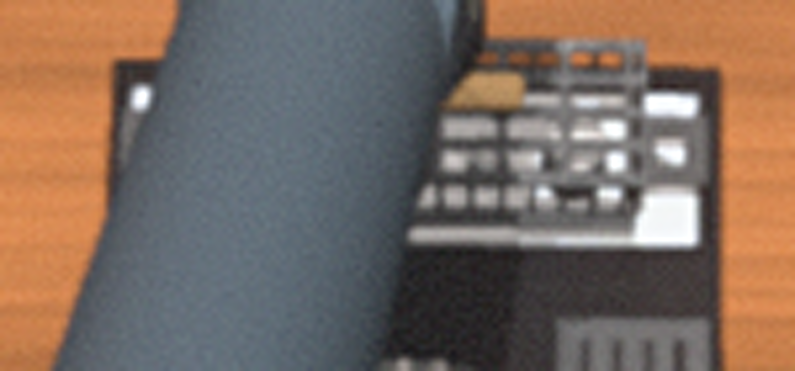

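View pics/s24c.png

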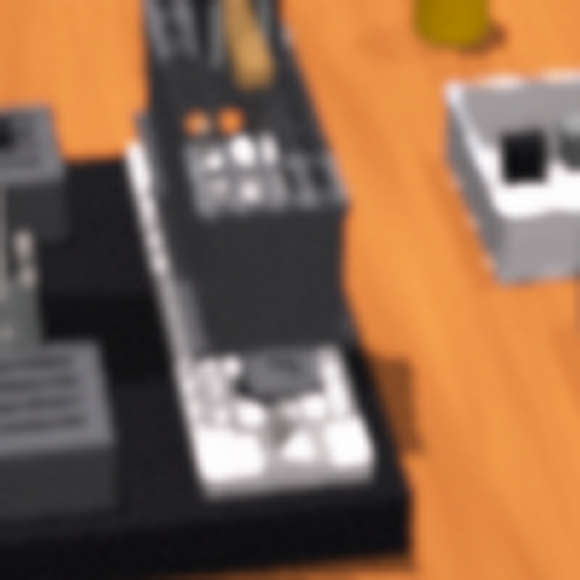

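```bash
python3 - <<'E'
from h import *
s=st()
t=(np.array([671,152])+.5)/5.3-.5+[170,165]
print(onz('top',s,[t],106.5))
print('peg in top-cam fit', proj('top',s,[[600.4,45.3-130,86],[600.4,45.3-130,62],[600.8,-85,106]]), t)
# bar end, check
E
```

```text
[[599.9 -87.7 106.5]]
peg in top-cam fit [[294.5 194.7]
 [293.9 196.4]
 [295.2 193. ]] [296.2 193.3]
```

drive_tool(
  series=[-2,3,0.3,0,0,0,1,0,6,0,0,0,0,1,0,4,0,0,0,0,1,0,0,0,0,0,0,1,0,0,0,0,0,0,1],
)

```text
clock: 43.05
position: [601.1, 45.2, 213.7]
ee_rot: [[-0.003, -0.0, 1.0], [-1.0, -0.0, -0.003], [0.0, -1.0, -0.0]]
contact_force: [0.5, -0.7, -2.9]
grip_width: 0.169
```

```bash
python3 - <<'E'
from h import *
rd()
im,s=snap('top','t25')
cv2.imwrite('pics/t25c.png',cv2.cvtColor(cv2.resize(im[165:235,240:320],None,fx=8,fy=8,interpolation=cv2.INTER_CUBIC),cv2.COLOR_RGB2BGR))
im,s=snap('side','s25')
cv2.imwrite('pics/s25c.png',cv2.cvtColor(cv2.resize(im[180:240,220:290],None,fx=8,fy=8,interpolation=cv2.INTER_CUBIC),cv2.COLOR_RGB2BGR))
print((proj('side',s,[[601.,-84.8,86],[601,-84.8,62]])-[220,180])*8)
print((proj('top',s,[[600.4,-84.7,86],[600.4,-84.7,62]])-[240,165])*8)
E
```

```text
t 43.05 p [601.1  45.2 213.7] psi -0.18233377448008087 tilt [-0. -0. -1.] F [ 0.5 -0.7 -2.9] w 14.3
[[303.  316.5]
 [303.1 370.2]]
[[436.3 237.3]
 [431.2 251.4]]
```

View pics/t25c.png

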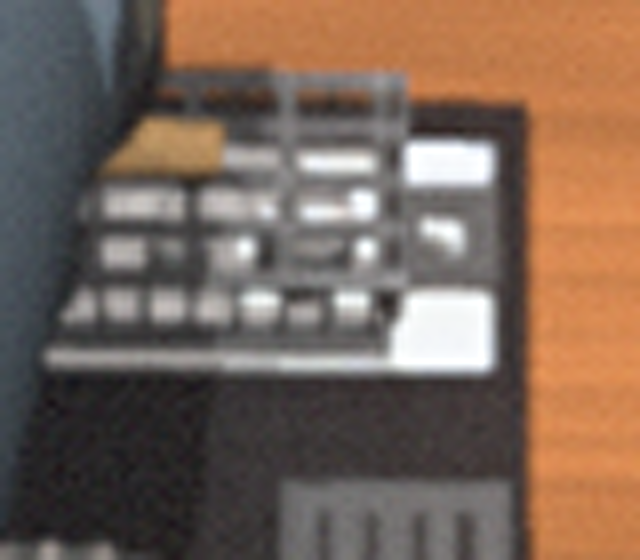

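View pics/s25c.png

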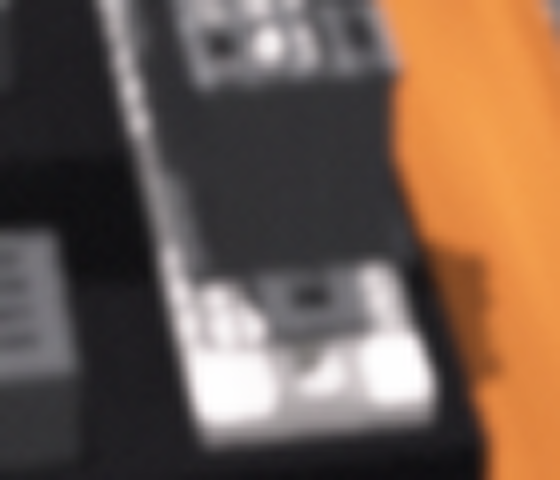

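```bash
python3 - <<'E'
from h import *
s=st()
a=(np.array([315,297])+.5)/8-.5+[220,180]; b=(np.array([444,237])+.5)/8-.5+[240,165]
print(onz('side',s,[a],92),onz('top',s,[b],92))
E
```

```text
[[604.8 -80.1  92. ]] [[600.5 -85.7  92. ]]
```

drive_tool(
  series=[0,3,0,0,0,0,1,0,2,0,0,0,0,1,0,2,0,0,0,0,1,0,0,0,0,0,0,1,0,0,0,0,0,0,1],
)

```text
clock: 43.65
position: [601.2, 45.3, 206.9]
ee_rot: [[-0.003, -0.0, 1.0], [-1.0, 0.0, -0.003], [-0.0, -1.0, -0.0]]
contact_force: [-0.2, -0.1, -3.3]
grip_width: 0.169
```

drive_tool(
  series=[0,1,0,0,0,0,1,0,1,0,0,0,0,1,0,1,0,0,0,0,1,0,0,0,0,0,0,1,0,0,0,0,0,0,1],
)

```text
clock: 44.15
position: [601.2, 45.3, 203.9]
ee_rot: [[-0.003, -0.0, 1.0], [-1.0, 0.0, -0.003], [-0.0, -1.0, -0.0]]
contact_force: [0.5, 0.3, -3.2]
grip_width: 0.168
```

drive_tool(
  series=[0,1,0,0,0,0,1,0,1,0,0,0,0,1,0,1,0,0,0,0,1,0,1,0,0,0,0,1,0,0,0,0,0,0,1],
)

```text
clock: 44.65
position: [601.1, 45.4, 199.8]
ee_rot: [[-0.003, -0.0, 1.0], [-1.0, 0.0, -0.003], [-0.0, -1.0, -0.0]]
contact_force: [0.0, 0.9, -4.7]
grip_width: 0.17
```

drive_tool(
  series=[0,1,0,0,0,0,1,0,1,0,0,0,0,1,0,1,0,0,0,0,1,0,1,0,0,0,0,1,0,0,0,0,0,0,1],
)

```text
clock: 45.15
position: [601.1, 45.3, 195.8]
ee_rot: [[-0.003, -0.0, 1.0], [-1.0, 0.0, -0.003], [-0.0, -1.0, -0.0]]
contact_force: [-0.3, -0.5, -3.5]
grip_width: 0.169
```

drive_tool(
  series=[0,1,0,0,0,0,1,0,1,0,0,0,0,1,0,1,0,0,0,0,1,0,1,0,0,0,0,1,0,0,0,0,0,0,1],
)

```text
clock: 45.65
position: [601.1, 45.3, 191.8]
ee_rot: [[-0.003, -0.0, 1.0], [-1.0, 0.0, -0.003], [-0.0, -1.0, -0.0]]
contact_force: [0.3, 0.3, -3.7]
grip_width: 0.166
```

Past the cones with no side force; continue to the seat (expected TCP ≈185.8).

drive_tool(
  series=[0,1,0,0,0,0,1,0,1,0,0,0,0,1,0,1,0,0,0,0,1,0,1,0,0,0,0,1,0,0,0,0,0,0,1],
)

```text
clock: 46.15
position: [601.1, 45.4, 187.8]
ee_rot: [[-0.003, -0.0, 1.0], [-1.0, 0.0, -0.003], [-0.0, -1.0, -0.0]]
contact_force: [-0.5, 0.3, -4.5]
grip_width: 0.171
```

drive_tool(
  series=[0,1,0,0,0,0,1,0,1,0,0,0,0,1,0,0.5,0,0,0,0,1,0,0,0,0,0,0,1,0,0,0,0,0,0,1],
)

```text
clock: 46.65
position: [601.3, 45.3, 185.9]
ee_rot: [[-0.003, 0.0, 1.0], [-1.0, 0.0, -0.003], [-0.0, -1.0, 0.0]]
contact_force: [-1.3, 0.2, 2.1]
grip_width: 0.167
```

drive_tool(
  series=[0,0,0,0,0,0,0.5,0,0,0,0,0,0,0,0,0,0,0,0,0,-0.3,0,0,0,0,0,0,-0.3,0,0,0,0,0,0,-0.3],
)

```text
clock: 47.15
position: [601.3, 45.3, 185.5]
ee_rot: [[-0.003, 0.0, 1.0], [-1.0, 0.0, -0.003], [-0.0, -1.0, 0.0]]
contact_force: [-0.0, -0.7, -0.2]
grip_width: 0.645
```

drive_tool(
  series=[0,-10,0,0,0,0,-0.3,0,-20,0,0,0,0,-0.3,0,-20,0,0,0,0,-0.3,0,-20,0,0,0,0,-0.3,0,-10,0,0,0,0,-0.3],
)

```text
clock: 47.65
position: [602.1, 45.0, 268.0]
ee_rot: [[-0.003, 0.004, 1.0], [-1.0, 0.001, -0.003], [-0.001, -1.0, 0.004]]
contact_force: [0.1, -0.1, -0.4]
grip_width: 0.649
```

```bash
python3 - <<'E'
from h import *
rd()
plan([(476,100,245,0,5)],-0.6)
E
```

```text
t 47.65 p [602.1  45.  268. ] psi -0.19084702306805704 tilt [ 0.  0. -1.] F [ 0.1 -0.1 -0.4] w 55.2
[-11.0, 5.0, -25.0, 0.0, 0.0, 0.0, -0.6, -11.0, 4.0, -25.0, -0.1, 0.0, 0.0, -0.6, -11.0, 5.0, -25.0, 0.0, -0.1, 0.0, -0.6, -11.0, 4.0, -26.0, -0.1, 0.0, 0.0, -0.6, -11.0, 5.0, -25.0, 0.0, -0.1, 0.0, -0.6]
end [476.3 100.4 244.8] 0.00929946400407073
```

drive_tool(
  series=[-10,0,-25,0,0,0,-0.6,-10,4,-25,0,0,0,-0.6,-10,5,-25,0,0,0,-0.6,-10,4,-26,0,0,0,-0.6,-9,5,-25,0,0,0,-0.6],
)

```text
clock: 48.15
position: [474.2, 95.1, 247.4]
ee_rot: [[-0.003, -0.0, 1.0], [-1.0, 0.0, -0.003], [-0.0, -1.0, -0.0]]
contact_force: [0.2, 0.9, 0.2]
grip_width: 0.801
```

drive_tool(
  series=[0,15,0,0,0,0,-0.6,0,15,0,0,0,0,-0.6,0,0,0,0,0,0,-0.6,0,0,0,0,0,0,-0.6,0,0,0,0,0,0,-0.6],
)

```text
clock: 48.65
position: [476.0, 94.6, 218.2]
ee_rot: [[-0.004, 0.001, 1.0], [-1.0, 0.0, -0.004], [-0.0, -1.0, 0.001]]
contact_force: [-0.2, 0.7, -0.7]
grip_width: 0.801
```

```bash
python3 - <<'E'
from h import *
rd()
im,s=snap('wrist','w26')
print(proj('wrist',s,[[476,93.5,142]]))
im,s=snap('top','t26')
cv2.imwrite('pics/t26c.png',cv2.cvtColor(cv2.resize(im[165:275,175:320],None,fx=5.4,fy=5.4,interpolation=cv2.INTER_CUBIC),cv2.COLOR_RGB2BGR))
im,s=snap('side','s26')
cv2.imwrite('pics/s26c.png',cv2.cvtColor(cv2.resize(im[140:250,180:300],None,fx=5,fy=5,interpolation=cv2.INTER_CUBIC),cv2.COLOR_RGB2BGR))
E
```

```text
t 48.65 p [476.   94.6 218.2] psi -0.20123365453128927 tilt [ 0.  0. -1.] F [-0.2  0.7 -0.7] w 68.1
[[256.9 215.6]]
```

View pics/w26.png

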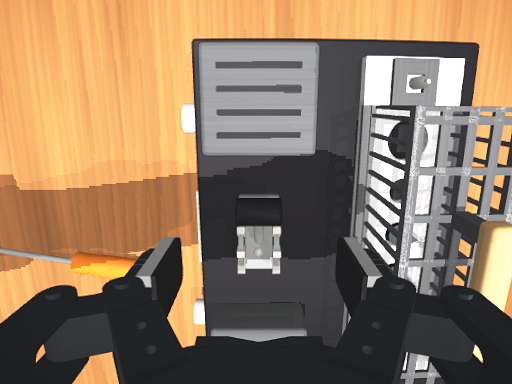

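View pics/t26c.png

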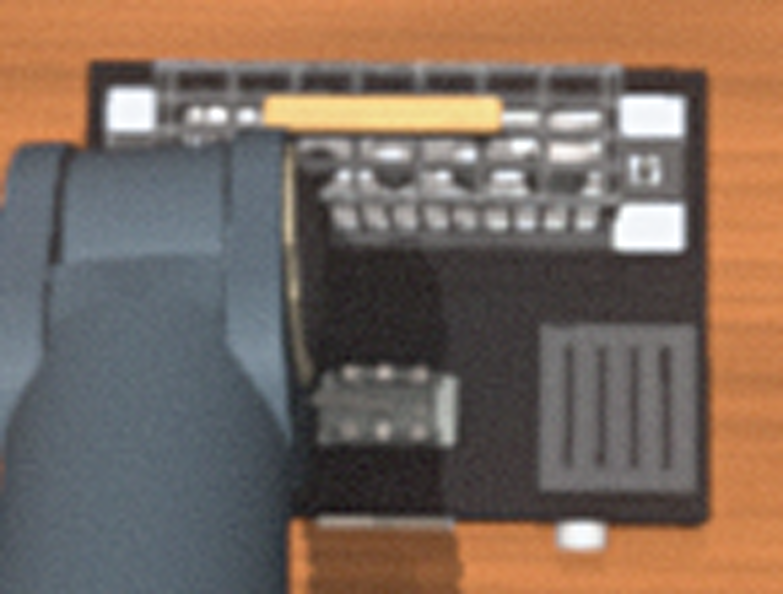

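View pics/s26c.png

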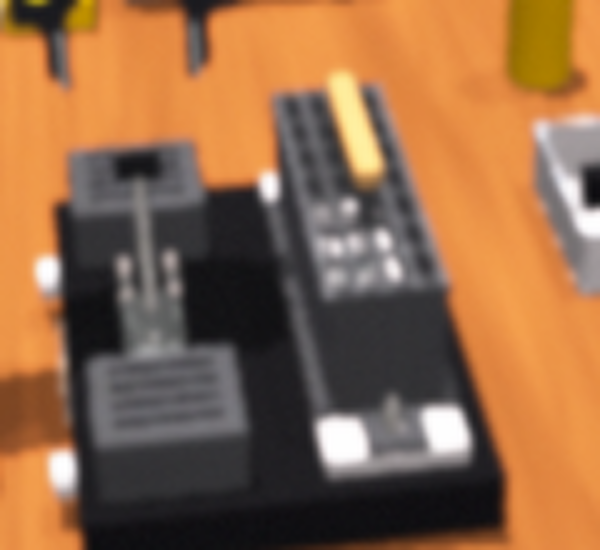

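drive_tool(
  series=[0,20,0,0,0,0,-0.6,0,20,0,0,0,0,-0.6,0,18,0,0,0,0,-0.6,0,15,0,0,0,0,-0.6,0,0,0,0,0,0,-0.6],
  squeeze=20,
)

```text
clock: 49.3
position: [474.3, 94.5, 143.2]
ee_rot: [[-0.003, -0.003, 1.0], [-1.0, -0.001, -0.003], [0.001, -1.0, -0.003]]
contact_force: [-0.5, 0.5, -0.5]
grip_width: 0.799
```

drive_tool(
  series=[0,0,0,0,0,0,1,0,0,0,0,0,0,1,0,0,0,0,0,0,1,0,0,0,0,0,0,1,0,0,0,0,0,0,1],
)

```text
clock: 49.8
position: [476.0, 94.9, 145.4]
ee_rot: [[-0.003, 0.001, 1.0], [-1.0, 0.001, -0.003], [-0.001, -1.0, 0.001]]
contact_force: [-1.6, 0.1, 6.3]
grip_width: 0.319
```

drive_tool(
  series=[0,0,0,0,0,0,1,0,0,0,0,0,0,1,0,0,0,0,0,0,1,0,0,0,0,0,0,1,0,0,0,0,0,0,1],
)

```text
clock: 50.3
position: [476.0, 94.9, 145.4]
ee_rot: [[-0.003, 0.001, 1.0], [-1.0, 0.001, -0.003], [-0.001, -1.0, 0.001]]
contact_force: [-1.3, 0.3, 6.1]
grip_width: 0.323
```

drive_tool(
  series=[5.8,-3.8,0,0,0,0,1,6,-3.3,0,0,0,0,1,6.3,-2.8,0,0,0,0,1,6.5,-2.3,0,0,0,0,1,6.7,-1.7,0,0,0,0,1],
)

```text
clock: 50.8
position: [475.7, 63.1, 158.9]
ee_rot: [[-0.003, 0.001, 1.0], [-1.0, 0.001, -0.003], [-0.001, -1.0, 0.001]]
contact_force: [2.7, 3.2, -1.1]
grip_width: 0.321
```

drive_tool(
  series=[6.8,-1.2,0,0,0,0,1,6.9,-0.5,0,0,0,0,1,3.5,0,0,0,0,0,1,0,0,0,0,0,0,1,0,0,0,0,0,0,1],
)

```text
clock: 51.3
position: [475.7, 45.6, 160.5]
ee_rot: [[-0.004, 0.001, 1.0], [-1.0, -0.0, -0.004], [0.0, -1.0, 0.001]]
contact_force: [2.7, 0.6, 5.5]
grip_width: 0.323
```

drive_tool(
  series=[0,0,0,0,0,0,0.3,0,0,0,0,0,0,0,0,0,0,0,0,0,-0.3,0,0,0,0,0,0,-0.3,0,0,0,0,0,0,-0.3],
)

```text
clock: 51.8
position: [474.7, 46.2, 159.8]
ee_rot: [[-0.003, -0.001, 1.0], [-1.0, -0.0, -0.003], [0.0, -1.0, -0.001]]
contact_force: [-0.3, -0.4, 0.5]
grip_width: 0.651
```

drive_tool(
  series=[0,-10,0,0,0,0,-0.3,0,-20,0,0,0,0,-0.3,0,-20,0,0,0,0,-0.3,0,-20,0,0,0,0,-0.3,0,-10,0,0,0,0,-0.3],
)

```text
clock: 52.3
position: [476.0, 46.1, 242.2]
ee_rot: [[-0.003, 0.003, 1.0], [-1.0, 0.001, -0.003], [-0.001, -1.0, 0.003]]
contact_force: [0.4, 0.5, -0.4]
grip_width: 0.645
```

```bash
python3 - <<'E'
from h import *
rd()
im,s=snap('wrist','w27')
print(proj('wrist',s,[[476,45.5,157]]))
plan([(470,-170,300,0,5)],-0.3)
E
```

```text
t 52.3 p [476.   46.1 242.2] psi -0.18793804677718007 tilt [ 0.  0. -1.] F [ 0.4  0.5 -0.4] w 54.8
[[256.7 210.5]]
[43.0, -12.0, -1.0, 0.0, 0.0, 0.0, -0.3, 43.0, -11.0, -1.0, -0.1, 0.0, 0.0, -0.3, 43.0, -12.0, -1.0, 0.0, -0.1, 0.0, -0.3, 44.0, -11.0, -1.0, -0.1, 0.0, -0.1, -0.3, 43.0, -11.0, -2.0, 0.0, -0.1, 0.0, -0.3]
end [ 469.9 -169.8  299.5] 0.018375179424303282
```

View pics/w27.png

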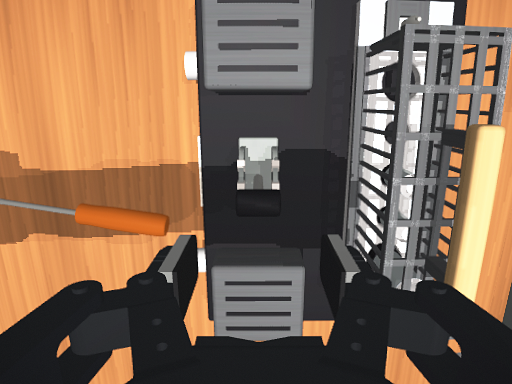

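drive_tool(
  series=[43,-12,-1,0,0,0,-0.3,43,-11,-1,0,0,0,-0.3,43,-12,-1,0,0,0,-0.3,44,-11,-1,0,0,0,-0.3,43,-11,-1,0,0,0,-0.3],
)

```text
clock: 52.85
position: [468.8, -171.3, 297.2]
ee_rot: [[-0.003, -0.0, 1.0], [-1.0, 0.001, -0.003], [-0.001, -1.0, -0.0]]
contact_force: [1.1, -0.2, 0.4]
grip_width: 0.645
```

drive_tool(
  series=[35,-5,0,0,0,0,-0.3,35,-5,0,0,0,0,-0.3,30,0,0,0,0,0,-0.3,0,0,0,0,0,0,-0.3,0,0,0,0,0,0,-0.3],
)

```text
clock: 53.35
position: [468.7, -270.0, 306.4]
ee_rot: [[-0.005, -0.001, 1.0], [-1.0, 0.001, -0.005], [-0.001, -1.0, -0.001]]
contact_force: [-0.5, -0.2, -1.3]
grip_width: 0.652
```

```bash
python3 - <<'E'
from h import *
rd()
im,s=snap('top','t28')
t=cv2.cvtColor(im,cv2.COLOR_RGB2BGR)
cv2.imwrite('pics/t28c.png',cv2.resize(t[165:275,175:320],None,fx=5.4,fy=5.4,interpolation=cv2.INTER_CUBIC))
im,s=snap('side','s28')
cv2.imwrite('pics/s28c.png',cv2.cvtColor(cv2.resize(im[140:250,180:300],None,fx=5,fy=5,interpolation=cv2.INTER_CUBIC),cv2.COLOR_RGB2BGR))
bar=[[601.3,45.3+y,190] for y in (-55,55)]
print((proj('top',s,bar)-[175,165])*5.4,(proj('side',s,bar)-[180,140])*5,(proj('side',s,[[476,45.3,157],[476,45.3,166],[601,45,147],[601-35,45-113,147],[601+35,45-113,147]])-[180,140])*5, (proj('top',s,[[476,45.3,157]])-[175,165])*5.4)
for n in('lever_grip','cage','tape','capacitor'): print(n,[[ (np.array(o['point']),round(o['confidence'],2)) for o in finder.boxes_of(c,n)[:2]] for c in('top','side')])
E
```

```text
t 53.35 p [ 468.7 -270.   306.4] psi -0.27076021108859094 tilt [-0.  0. -1.] F [-0.5 -0.2 -1.3] w 55.4
[[499.3 109.5]
 [260.7 106.5]] [[366.  168.4]
 [335.3  72.1]] [[137.4 187.7]
 [136.3 174.6]
 [350.6 181.6]
 [320.4 297.8]
 [446.7 284.6]] [[377.3 387. ]]
lever_grip [[(array([472.7,  48. , 165.4]), 0.6)], [(array([476.4,  48.6, 113.3]), 0.39)]]
cage [[(array([593.7,  51.5, 146.7]), 0.66)], [(array([474.7,  50.9, 112.2]), 0.22)]]
tape [[], [(array([ 515. , -395.1,   16.1]), 0.96)]]
capacitor [[(array([ 740.9, -221.5,   46.3]), 0.72), (array([502.8,  46.1,  50.4]), 0.57)], [(array([ 737.7, -232.4,   35.5]), 0.69), (array([507.3, -81.6,  48. ]), 0.58)]]
```

View pics/t28c.png

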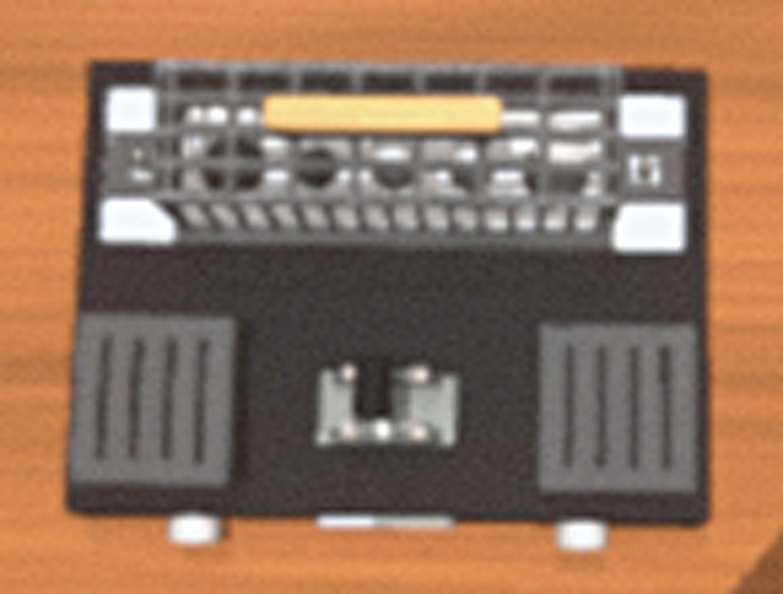

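View pics/s28c.png

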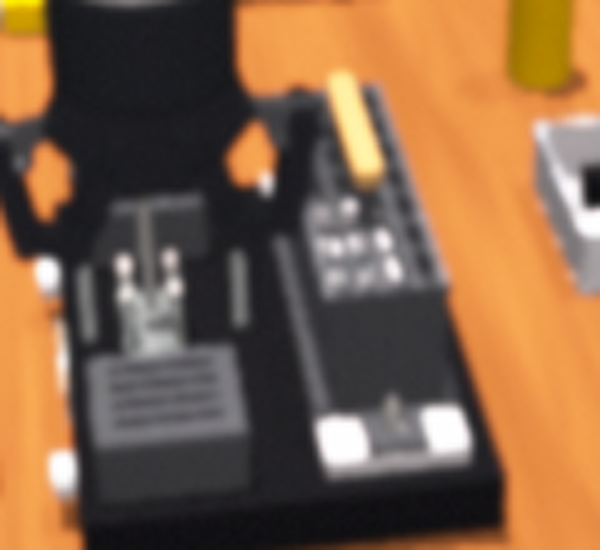

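View pics/t28.png

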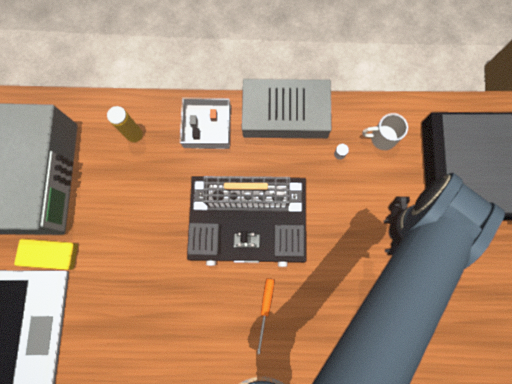

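```bash
python3 -c "
from cell import bot
print(bot.close_job())"
```

```text
the job is handed in; nothing more can be done
None
```

The rig is ready for its warm-up run and the job is handed in, finished at about 53 s of the 208 s allowed.

**What I did, in order**
- I threw the lever from full-on to off.
- I plugged in the three valves on the bench; no others showed. The two small ones went into the right and middle small sockets, and the big one into the right big socket.
- The cage had been knocked aside during the run, with one tab seemingly overlapping the chassis edge. I re-measured it, drew it clear, and lowered it over both pegs.
- I threw the lever to the middle notch, let go and moved the arm away.

**Last checks**
- **Valves:** each one bottomed within a millimetre of the depth expected for fully home. In the side view their tops appeared where seated valves should.
- **Cage:** it touched down with the tool 62 mm above its height when the cage stood on the bench, which is the deck height. Both pegs show through the tab holes, and the carrying bar is where a seated cage would put it.
- **Lever:** in the top view the grip is within a pixel of the upright position.
- **Bystanders:** the tape and capacitor are where they were.

**Disagreements**
- The wrist camera read about 3 mm off the fixed cameras in y. I corrected for this by using the fixed cameras and feeling the fit by force.
- Just before the cage went on, a side-view reading of one tab hole differed from the top view by about 5 mm. The cage still went on with no sideways force.
- The networks gave a few stray detections, which I ignored because the pictures did not support them.

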